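Set up heat sinks on the tilt-and-swivel inspection stand

ROBOT

A 6-joint arm with a two-finger parallel gripper is mounted at the origin on the work surface. World frame = base frame: x ahead of the robot, y to its left, z up, the work surface at z = 0. Lengths are in m, angles in degrees, forces in N, time in s.
With the tool pointing down it reaches from about 0.3 to 0.75 m from the base axis. Payload 8.5 kg.
Tool frame: the origin (TCP) lies on the centre line of the jaws, within the pads' length; the fingertips stand 14 mm ahead of it and the grasp point (between the pads) lies 5 mm behind it; z points along the fingers, y is the direction in which the jaws open and shut (so a half turn about z gives the same grasp; the last joint's range is limited). The gripper opens to 85 mm and grips with 20 to 120 N. Pads are 22 mm wide; open, the fingers measure 114 mm over their backs; the gripper's body (76 mm by 85 mm) begins 54 mm behind the grasp point. The pads swing forward as they close: fully open they stand 13 mm farther back than shut.
Start: joints at [-76.049, 21.807, 74.336, -0, 83.858, -12.336], TCP at [0.244, -0.493, 0.245] pointing down, gripper open.
Joint ranges: [-178.18, 178.18], [-50.72, 133.34], [12.68, 142.11], [-81.47, 261.47], [9.98, 163.14], [-165.26, 165.26]. Speed limits (degrees/s): [136.94, 136.94, 180, 180, 180, 180].

INTERFACE

Orientations are given as a 3x3 rotation matrix whose columns are the frame's x, y, z axes.
In Python, from rig import env, optics, order, finder gives the robot as it stands.
- The arm moves only by the tool play_rows, never from a script. Its argument "commands" is a list of rows, each an object of numbers: "grip": the closure, from -1 (fully open) to 1 (shut); "x", "y", "z": the shift along the tool's x, y, z in m; "rx", "ry", "rz": the turn, a rotation vector about the tool's x, y, z in rad. A call has 1 to 12 rows; each row shifts and turns the commanded pose from where the row before left it, along the tool's axes as they then stand; what a row does not reach is not made up. A row lasts 1/8 s, in which the tool goes at most 62.5 mm and 10.7 degrees, less where a joint would pass 70% of its speed; a pose out of reach is approached as far as the arm can. A call is refused whole if a number of a shift passes 0.0625 or a number of a turn 0.188, either way. A call with a gripper value outside its range is refused whole. The fingers move at their own pace and stop on an object; "squeeze" is the grip in N (left out, the last holds). Time passes only in rows, so rows that do not move let the fingers close. It gives the time, the measured TCP pose, the force and the opening at its end, in the units of the state.
- env.observe(): the state, without advancing time (a new reading comes with each control period).
- optics.get_image(name): name is "scene" or "top" or "wrist"; returns a dict with "color" (480x640x3 uint8, blue, green, red), "range_z" (480x640 float32, m along the optical axis (not along the pixel's ray), 0 where there is no reading), "fov_y" (degrees; the focal length in pixels is half the picture's height over the tangent of half this angle, whatever the lens; pixels are square), "cx", "cy" (the principal point, pixels), "dist_coeffs" ([k1, k2, p1, p2, k3] as OpenCV has them; the pictures are not rectified), "cam_to_world" (4x4, takes a point from camera to world coordinates). Camera axes: x right, y down, z forward; pixel columns grow to the right and rows downward; lengths in m; the calibration is good to about 2 mm. A picture is of the moment at which its call begins.
- order.close_job(): hands the job in, once; it reports no verdict.
Trained networks look in the newest picture that a camera, given by its name, has taken for a name from the list of things; names that differ only in an ending like _2 or _b are one class to them, and where a whole thing is asked for, a point or a joint stands for the part that bears it (a point fixed in the world has none). Each returns a list of dicts, best first, with "conf" (0 to 1); they miss things now and then, are a little off and sometimes report something else, mostly with a low value. They report only what shows in the picture. A call takes as long as a camera call. They do not tell look-alikes from the thing itself.
- finder.boxes_of(camera, thing): "point" ([x, y, z] in m, in world coordinates, good to about 4 mm: the middle of the surface that is visible of it).
The state is a dict: "time_s": time; "q": joint angles; "qvel": joint speeds; "joint_efforts": joint torques, N m; "position": TCP position; "tool_rot": TCP orientation; "ft_force": force on the tool from outside, world axes, zero at the start; "wrist_torque": the same for the moment, N m; "grip_width": finger opening in m.
Only numpy, scipy, OpenCV 4.12 (cv2) and the standard library are available. Lean on these libraries where they do the work, as an engineer would, in place of code of your own. Each camera call takes 0.05 s, during which the arm holds its last target.

TASK

Lay the inspection tray down level on its stop, tilt out the parts bin and put every heat sink from it into the tray, each in a pocket of its own, then push the bin fully shut. With the loaded tray, swivel it until its front (the side away from the ball handle) faces the inspection camera squarely and tilt it 30 degrees forward, front edge down. Do not touch the camera, and leave the screwdriver, jar and memory module where they are.

Things in the scene. Friction and masses are not known exactly. Their poses are not given: they have to be found in the camera images.
- cabinet: Fixed grey sheet-metal cabinet on the bench, 113 deep, 306 wide, 168 high, which holds the tilt-out bin. Origin: on the bench under the middle of its front face, the face towards the robot; x axis points into the cabinet, y axis along the front.
- bin (a joint): Grey plastic tilt-out bin. Rad: 0 shut (front panel upright), 1.0 wide open on its stop. Pivots about a level axis in the cabinet's front plane, 15 mm above the bench; the top tips towards the robot. No latch, damped: past about 0.4 rad it sinks open by itself, below about 0.1 it falls shut. 1 to 4 N at the top edge moves it.
- bin_floor (a point): Middle of the bin's inner floor (60 mm front to back, 270 wide). Wide open the floor is level, 93 mm above the bench, 50 to 110 mm in front of the cabinet's front plane, with a 32 mm high wall behind it and a front lip 27 mm high that leans forward. Shut, the floor slopes and the heat sinks are hidden under the roof.
- bin_edge (a point): Middle of the top edge of the bin's front panel (6 mm thick, 288 wide), 185 mm from the pivot. Shut, it is 200 mm above the bench and stands 32 mm proud of the cabinet's roof: it can be pinched, or hooked from behind, from above. Frame: y along the edge, x into the cabinet while shut; it turns with the bin.
- sink0_c (a point): Centre of a finned aluminium heat sink, a block 32 x 32 mm, 30 mm high along its z axis (fins upwards), 60 g, origin at its middle. At the start 3 or 4 of these lie side by side about 65 mm apart in the bin; absent ones read None. They ride along as the bin tilts and stand upright on its level floor once it is wide open.
- sink1_c (a point): Centre of a finned aluminium heat sink, a block 32 x 32 mm, 30 mm high along its z axis (fins upwards), 60 g, origin at its middle. At the start 3 or 4 of these lie side by side about 65 mm apart in the bin; absent ones read None. They ride along as the bin tilts and stand upright on its level floor once it is wide open.
- sink2_c (a point): Centre of a finned aluminium heat sink, a block 32 x 32 mm, 30 mm high along its z axis (fins upwards), 60 g, origin at its middle. At the start 3 or 4 of these lie side by side about 65 mm apart in the bin; absent ones read None. They ride along as the bin tilts and stand upright on its level floor once it is wide open.
- sink3_c (a point): Centre of a finned aluminium heat sink, a block 32 x 32 mm, 30 mm high along its z axis (fins upwards), 60 g, origin at its middle. At the start 3 or 4 of these lie side by side about 65 mm apart in the bin; absent ones read None. They ride along as the bin tilts and stand upright on its level floor once it is wide open.
- turntable (a joint): Swivel of the inspection stand (a fixed round steel foot with a turntable on it, carrying the tray). Rad, positive anticlockwise seen from above, range -1.6 to 1.6. Stays where it is left (friction 0.15 Nm).
- swivel (a point): On the swivel axis where the tray's tilt axis crosses it, 80 mm above the bench. Frame: z up, x level towards the tray's front (the side away from the ball handle), y along the tilt axis; it turns with the swivel but does not tilt.
- tray (a joint): Tilt of the inspection tray in rad: 0 = level, resting on its stop; growing, the front edge sinks and the rear edge with the ball handle rises; up to 0.9. Stays where it is left (friction 0.35 Nm). The tray is white plastic, 128 x 128 mm; its floor lies 12 mm above the tilt axis, with ribs 7 mm high round the edge and crosswise, making 2 x 2 pockets 58 mm square inside.
- ball (a point): Centre of the rubber ball handle, 24 mm across, on a bent rod (8 mm) at the middle of the tray's rear edge: 110 mm behind the axis and 45 mm above the tilt axis when level. It turns and tilts with the tray; moving it in an arc round swivel sets swivel and tilt.
- pocket0 (a point): Where the centre of a heat sink standing in the middle of the tray's rear right pocket is: 15 mm above the tray's floor. Turns and tilts with the tray.
- pocket1 (a point): Where the centre of a heat sink standing in the middle of the tray's rear left pocket is: 15 mm above the tray's floor. Turns and tilts with the tray.
- pocket2 (a point): Where the centre of a heat sink standing in the middle of the tray's front right pocket is: 15 mm above the tray's floor. Turns and tilts with the tray.
- pocket3 (a point): Where the centre of a heat sink standing in the middle of the tray's front left pocket is: 15 mm above the tray's floor. Turns and tilts with the tray.
- lens (a point): Lens of the inspection camera: a white box head on a post with a round steel foot (84 mm across, 190 mm high in all), standing loose on the bench about 0.3 m from the stand. The lens is 165 mm up, 50 mm in front of the foot's centre. Not to be touched.
- driver: Bystander: a screwdriver lying on the bench, 170 mm long.
- jar: Bystander: a closed jar, 56 mm across, 75 mm high, origin under its centre.
- module: Bystander: a memory module lying flat, 133 x 30 x 4 mm.
Things that resemble listed ones, but are neither listed nor needed, are in the scene too. Leave any red look-alike of the part that bears turntable alone. What is shaped like the part that bears lens but turquoise is not meant.

How it is judged (in metres and radians):
On the way, in this order (a step that is already met when the one before it is completed fails the run):
1. the bin is tilted out (value of joint bin above 0.8 rad), for 0.2 s.
2. every heat sink lies in a pocket of the tray while the tray is level (within 0.1 rad) ((distance between sink0_c and pocket0 below 0.026 m or distance between sink0_c and pocket1 below 0.026 m or distance between sink0_c and pocket2 below 0.026 m or distance between sink0_c and pocket3 below 0.026 m) and (distance between sink1_c and pocket0 below 0.026 m or distance between sink1_c and pocket1 below 0.026 m or distance between sink1_c and pocket2 below 0.026 m or distance between sink1_c and pocket3 below 0.026 m) and (distance between sink2_c and pocket0 below 0.026 m or distance between sink2_c and pocket1 below 0.026 m or distance between sink2_c and pocket2 below 0.026 m or distance between sink2_c and pocket3 below 0.026 m) and (distance between sink3_c and pocket0 below 0.026 m or distance between sink3_c and pocket1 below 0.026 m or distance between sink3_c and pocket2 below 0.026 m or distance between sink3_c and pocket3 below 0.026 m) and value of joint tray below 0.1 rad), for 0.3 s.
At the end, for the whole second after the job is handed in: Every heat sink lies still in a tray pocket (centre within 26 mm of the pocket point); bin shut (below 0.05 rad); tray tilted 30 degrees forward (0.524 rad, within 0.09); the lens within 30 mm sideways of the swivel frame's x axis, on the front side ((distance between sink0_c and pocket0 below 0.026 m or distance between sink0_c and pocket1 below 0.026 m or distance between sink0_c and pocket2 below 0.026 m or distance between sink0_c and pocket3 below 0.026 m) and (distance between sink1_c and pocket0 below 0.026 m or distance between sink1_c and pocket1 below 0.026 m or distance between sink1_c and pocket2 below 0.026 m or distance between sink1_c and pocket3 below 0.026 m) and (distance between sink2_c and pocket0 below 0.026 m or distance between sink2_c and pocket1 below 0.026 m or distance between sink2_c and pocket2 below 0.026 m or distance between sink2_c and pocket3 below 0.026 m) and (distance between sink3_c and pocket0 below 0.026 m or distance between sink3_c and pocket1 below 0.026 m or distance between sink3_c and pocket2 below 0.026 m or distance between sink3_c and pocket3 below 0.026 m) and value of joint bin below 0.05 rad and value of joint tray between 0.4336 and 0.6136 rad and y of lens in the frame of swivel between -0.03 and 0.03 m and x of lens in the frame of swivel above 0.05 m and linear speed of each of sink0, sink1, sink2, sink3 below 0.02 m/s); the robot touches nothing.
It fails at once if the robot touches the inspection camera (contact force between any of the fingers, the arm and camera above 1 N).
It fails at once if the screwdriver, jar or memory module is moved more than 30 mm (distance of any of driver, jar, module from where it was at the start of the episode above 0.03 m).
Of sink0, sink1, sink2, sink3 only 3 to 4 are there at a start; the rules pass over those that are not, and their reading is None.
At some moment in a run one of camera may be knocked a few centimetres aside while the robot is not near it.
Once in a run the grip may slacken for a moment while it holds something.
It also fails if it takes over 208 s, if anything falls off the work surface, if the arm or the gripper's body presses on something with over 40 N, if the wrist force passes 120 N, or if a joint passes its speed limit or range.

## Working session

There is one attempt and no reset: what is moved stays moved. The work goes in short steps, Python scripts to look and compute and a tool call to move; the robot and the scene stay as the last step left them, time stands still between calls to the robot, and variables do not carry over. Pictures are saved under pics/ and viewed, and the job is handed in when it is done.

Besides the shell and the picture viewer there is one more tool, called after ">>>" as name(argument=value, ...), one argument or row to a line, values as JSON. play_rows: Moves the arm, as the interface text tells. Its arguments: {"type":"object","properties":{"commands":{"type":"array"},"squeeze":{"type":"number"}},"required":["commands"]}

```bash
ls; mkdir -p pics
cat > h.py <<'E'
import numpy as np, cv2
from rig import env, optics, order, finder
def pic(cam,fn):
    im=optics.get_image(cam); cv2.imwrite('pics/'+fn+'.png',im['color']); np.savez('pics/'+fn+'.npz',**{k:np.array(v) for k,v in im.items()}); return im
def w(im,u,v,z=None):
    f=240/np.tan(np.radians(float(im['fov_y']))/2)
    K=np.array([[f,0,float(im['cx'])],[0,f,float(im['cy'])],[0,0,1]])
    p=cv2.undistortPoints(np.array([[[u,v]]],float),K,np.array(im['dist_coeffs'],float))[0,0]
    T=np.array(im['cam_to_world']); d=np.array([p[0],p[1],1.])
    if z is None:
        r=np.array(im['range_z'])[int(round(v)),int(round(u))]
        return T[:3,:3]@(d*r)+T[:3,3]
    dd=T[:3,:3]@d; s=(z-T[2,3])/dd[2]; return T[:3,3]+s*dd
def cloud(im):
    f=240/np.tan(np.radians(float(im['fov_y']))/2)
    K=np.array([[f,0,float(im['cx'])],[0,f,float(im['cy'])],[0,0,1]])
    U,V=np.meshgrid(np.arange(640.),np.arange(480.))
    p=cv2.undistortPoints(np.stack([U,V],-1).reshape(-1,1,2),K,np.array(im['dist_coeffs'],float)).reshape(-1,2)
    r=np.array(im['range_z']).reshape(-1,1)
    P=np.c_[p*r,r]; T=np.array(im['cam_to_world'])
    P=P@T[:3,:3].T+T[:3,3]; P[r[:,0]<=0]=np.nan
    return P.reshape(480,640,3)
def st():
    s=env.observe(); np.set_printoptions(precision=4,suppress=True)
    print(s['time_s'],np.array(s['position']),'q',np.array(s['q']),'F',np.array(s['ft_force']),'g',s['grip_width']); print(np.array(s['tool_rot']));return s
E
python3 - <<'E'
from h import *
st()
pic('scene','s0');pic('top','t0')
for c in('scene','top'):
  for n in('cabinet','bin_edge','sink0_c','turntable','swivel','tray','ball','pocket0','lens','driver','jar','module'):
    try:print(c,n,[(np.round(d['point'],3).tolist(),round(d['conf'],2)) for d in finder.boxes_of(c,n)])
    except Exception as e:print(c,n,e)
E
```

```text
pics
0.0 [ 0.2435 -0.4929  0.2447] q [-76.0485  21.8407  74.3857   0.0004  83.8556 -12.3353] F [-0.1317  0.416  -0.533 ] g 0.08555960150063965
[[ 0.8966  0.4429 -0.0003]
 [ 0.4429 -0.8966  0.0014]
 [ 0.0003 -0.0014 -1.    ]]
scene cabinet [([0.696, -0.23, 0.163], 0.75)]
scene bin_edge [([0.639, -0.222, 0.2], 0.64)]
scene sink0_c [([0.694, -0.231, 0.159], 0.69)]
scene turntable [([0.414, 0.677, 0.095], 0.94), ([0.53, 0.21, 0.092], 0.74), ([0.638, -0.223, 0.202], 0.5)]
scene swivel [([0.415, 0.683, 0.092], 0.93)]
scene tray [([0.53, 0.208, 0.094], 0.93), ([0.416, 0.681, 0.093], 0.67)]
scene ball [([0.416, 0.675, 0.093], 0.96), ([0.527, 0.208, 0.096], 0.66)]
scene pocket0 [([0.531, 0.208, 0.098], 0.79), ([0.414, 0.683, 0.092], 0.68)]
scene lens [([0.608, 0.365, 0.154], 0.83), ([0.556, 0.509, 0.185], 0.57)]
scene driver [([0.362, 0.324, 0.025], 0.65)]
scene jar [([0.761, 0.058, 0.076], 0.66)]
scene module [([0.326, -0.396, 0.006], 0.78)]
top cabinet [([0.669, -0.204, 0.165], 0.92)]
top bin_edge [([0.631, -0.211, 0.144], 0.98), ([0.528, 0.21, 0.094], 0.61), ([0.334, -0.403, 0.008], 0.26)]
top sink0_c [([0.753, 0.071, 0.071], 0.54)]
top turntable [([0.528, 0.212, 0.09], 0.77), ([0.415, 0.683, 0.092], 0.6)]
top swivel [([0.531, 0.214, 0.092], 0.57)]
top tray [([0.415, 0.684, 0.092], 0.97), ([0.526, 0.212, 0.092], 0.73)]
top ball [([0.525, 0.215, 0.098], 0.9), ([0.415, 0.689, 0.093], 0.88), ([0.546, 0.511, 0.18], 0.51)]
top pocket0 [([0.411, 0.686, 0.092], 0.56), ([0.528, 0.214, 0.094], 0.55)]
top lens [([0.545, 0.512, 0.178], 0.9), ([0.596, 0.369, 0.181], 0.62)]
top driver [([0.353, 0.328, 0.018], 0.8)]
top jar [([0.754, 0.066, 0.073], 0.71)]
top module [([0.333, -0.4, 0.006], 0.64)]
```

View pics/s0.png

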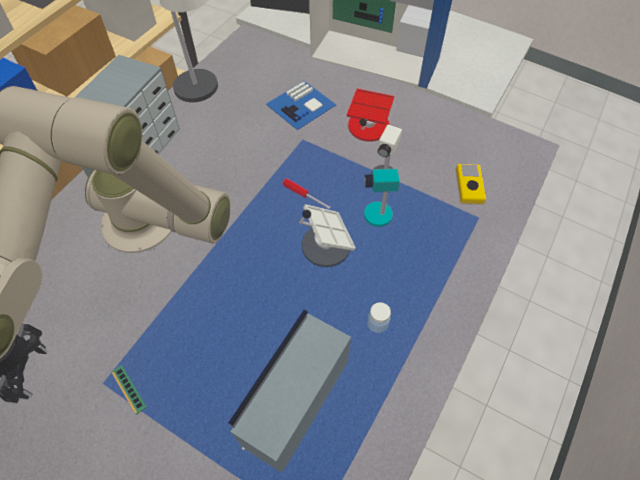

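View pics/t0.png

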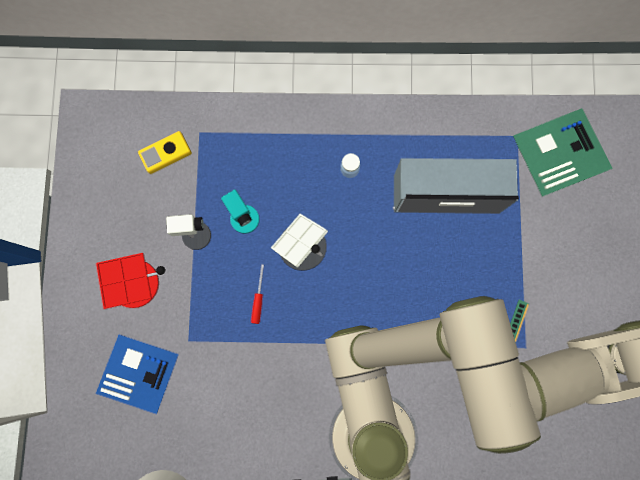

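The white stand at top (300,240) is the one meant; the red one at (128,280) is the look-alike. The white-headed camera at (185,225) is the inspection camera; the turquoise one at (240,210) is a decoy. I'll check this with an enlarged crop and measure.

Run:
```python
from h import *
im=dict(np.load('pics/t0.npz')); c=im['color']
cv2.imwrite('pics/t0c.png',cv2.resize(c[180:290,150:350],None,fx=4,fy=4,interpolation=cv2.INTER_CUBIC))
cv2.imwrite('pics/t0b.png',cv2.resize(c[140:230,380:540],None,fx=5,fy=5,interpolation=cv2.INTER_CUBIC)[:, :800])
print(im['cam_to_world'],im['fov_y'])
P=cloud(im);np.set_printoptions(precision=4,suppress=True)
def reg(u0,u1,v0,v1): 
    m=np.zeros((480,640),bool);m[v0:v1,u0:u1]=1;return m
z=P[...,2]
m=reg(380,540,140,230)&(abs(z-.168)<.008)
r=cv2.minAreaRect(P[m][:,:2].astype(np.float32));print('roof',r,cv2.boxPoints(r),np.median(z[m]))
m=reg(380,540,140,230)&(z>.185)
q=P[m];print('edge',len(q),q.mean(0),np.percentile(q,[2,98],axis=0))
if len(q)>5:
  l=cv2.fitLine(q[:,:2].astype(np.float32),cv2.DIST_HUBER,0,.01,.01);print(l.ravel())
# camera, turquoise
for nm,b in(('cam',(160,215,205,250)),('turq',(215,265,185,235))):
  m=reg(*b)&(z>.03);q=P[m];print(nm,np.percentile(q,[2,98],axis=0))
  m=reg(*b)&(z>.17);q=P[m];r=cv2.minAreaRect(q[:,:2].astype(np.float32));print(r,cv2.boxPoints(r))
  m=reg(*b)&(z<.03)&(z>.004);q=P[m];r=cv2.minEnclosingCircle(q[:,:2].astype(np.float32));print('foot',r)
# tray white
w_=(c.min(2)>170)&reg(265,330,208,272)&(z>.04)
q=P[w_];ctr=np.median(q,0);u,s,vt=np.linalg.svd(q-q.mean(0),full_matrices=False);print('tray',len(q),q.mean(0),'normal',vt[2],s)
n=vt[2]*np.sign(vt[2][2]);print('tilt',np.arccos(n[2]),'dir',np.degrees(np.arctan2(n[1],n[0])))
b=(c.max(2)<60)&reg(300,325,240,258)&(z>.06);q=P[b];print('ball',len(q),np.median(q,0),q[:,2].max() if len(q) else 0)
m=reg(265,340,208,280)&(z<.03)&(z>.004);q=P[m];print('stfoot',cv2.minEnclosingCircle(q[:,:2].astype(np.float32)))
```

```text
[[ 0.01646107 -0.98620226  0.16472445  0.26578583]
 [-0.99977498 -0.0140301   0.01591056  0.13269143]
 [-0.01337993 -0.16494929 -0.98621129  1.70339183]
 [ 0.          0.          0.          1.        ]] 44.19952437346136
roof ((0.6893885731697083, -0.21351726353168488), (0.3066226840019226, 0.12081605941057205), 89.41925048828125) [[ 0.6274 -0.3662]
 [ 0.7482 -0.3674]
 [ 0.7513 -0.0608]
 [ 0.6305 -0.0596]] 0.16832209684792865
edge 497 [ 0.6331 -0.2149  0.2003] [[ 0.6281 -0.3516  0.1865]
 [ 0.6389 -0.0756  0.2074]]
[ 0.0025  1.      0.6331 -0.2149]
cam [[0.5306 0.4656 0.1474]
 [0.5777 0.5521 0.1941]]
((0.5560244917869568, 0.5097230672836304), (0.047938618808984756, 0.09134373068809509), 6.5631937980651855) [[0.527  0.5524]
 [0.5374 0.4616]
 [0.5851 0.4671]
 [0.5746 0.5578]]
foot ((0.5806928873062134, 0.5439873933792114), 0.10506116598844528)
turq [[0.5599 0.3401 0.1592]
 [0.642  0.4087 0.1949]]
((0.6015468835830688, 0.3737894892692566), (0.09502487629652023, 0.047183893620967865), 33.86627960205078) [[0.5489 0.3669]
 [0.5752 0.3277]
 [0.6541 0.3807]
 [0.6279 0.4199]]
foot ((0.6344530582427979, 0.3912810683250427), 0.10222108662128448)
tray 1477 [0.5341 0.2124 0.0901] normal [-0.4173 -0.516  -0.7481] [1.5099 1.4416 0.1389]
tilt 0.7256467171652988 dir 51.040980294206655
ball 57 [0.4932 0.1645 0.1949] 0.20285536432538298
stfoot ((0.5389387607574463, 0.20573587715625763), 0.14874109625816345)
```

View pics/t0c.png

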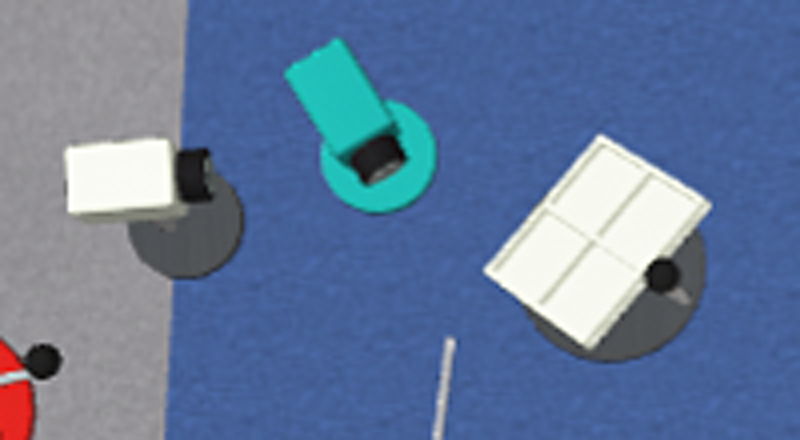

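View pics/t0b.png

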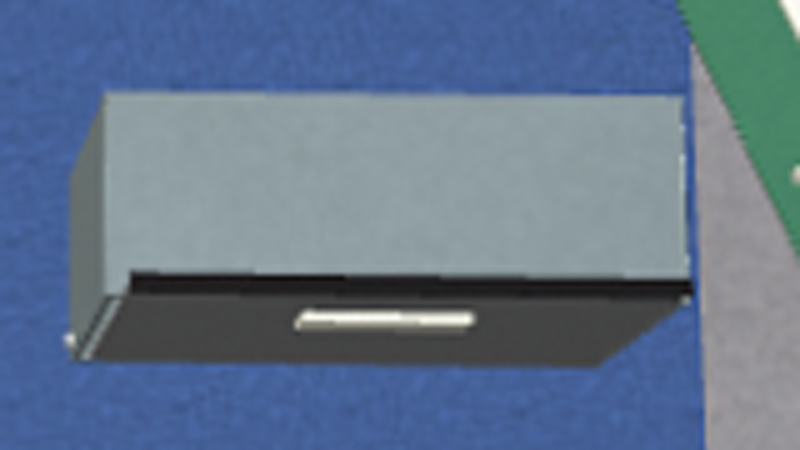

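The crop confirms it: the white-headed camera's lens is at about (195,177) in the crop, pointing towards the stand. The stand is the white tray with its ball at (662,273), while red and turquoise are decoys. Measured: swivel ≈ (0.529, 0.206), tray heading 51°, tilt ≈ 0.73. First I level the tray: go above the ball.

>>> play_rows(
  commands=[
    {"rz":-0.144,"grip":-0.3},
    {"rz":-0.144},
    {"rz":-0.144},
    {"x":0.045,"y":-0.015},
    {"x":0.048,"y":-0.016},
    {"x":0.048,"y":-0.016},
    {"x":0.048,"y":-0.016},
    {"x":0.048,"y":-0.016},
    {"x":0.048,"y":-0.016},
    {"x":0.048,"y":-0.016},
    {"x":0.048,"y":-0.016},
    {"x":0.048,"y":-0.016},
  ],
)

```text
invalid input at $.commands[0]: expected keys grip, x, y, z, rx, ry, rz
```

>>> play_rows(
  commands=[
    {"x":0.048,"y":-0.016},
    {"x":0.048,"y":-0.016},
    {"x":0.048,"y":-0.016},
    {"x":0.048,"y":-0.016,"z":-0.015},
    {"x":0.048,"y":-0.016,"z":-0.015},
    {},
  ],
)

```text
invalid input at $.commands[0]: expected keys grip, x, y, z, rx, ry, rz
```

Run:
```python
from h import *
st()
im=pic('wrist','w1'); print(im['cam_to_world'])
for n in('ball','lens'):
 for c in('wrist','top','scene'):print(c,n,[(np.round(d['point'],3).tolist(),round(d['conf'],2)) for d in finder.boxes_of(c,n)])
```

```text
1.3 [ 0.2436 -0.4931  0.2453] q [-76.0471  21.8071  74.3349  -0.002   83.8569 -12.3376] F [-0.1115 -0.1254  0.0467] g 0.0855107812433385
[[ 0.8966  0.4429 -0.    ]
 [ 0.4429 -0.8966 -0.    ]
 [-0.      0.     -1.    ]]
[[ 0.443  -0.8575 -0.2617  0.3112]
 [-0.8965 -0.4237 -0.1293 -0.4617]
 [ 0.      0.2919 -0.9565  0.3726]
 [ 0.      0.      0.      1.    ]]
wrist ball []
top ball [([0.525, 0.215, 0.098], 0.9), ([0.415, 0.689, 0.093], 0.88), ([0.546, 0.511, 0.18], 0.51)]
scene ball [([0.416, 0.675, 0.093], 0.96), ([0.527, 0.208, 0.096], 0.66)]
wrist lens []
top lens [([0.545, 0.512, 0.178], 0.9), ([0.596, 0.369, 0.181], 0.62)]
scene lens [([0.608, 0.365, 0.154], 0.83), ([0.556, 0.509, 0.185], 0.57)]
```

View pics/w1.png

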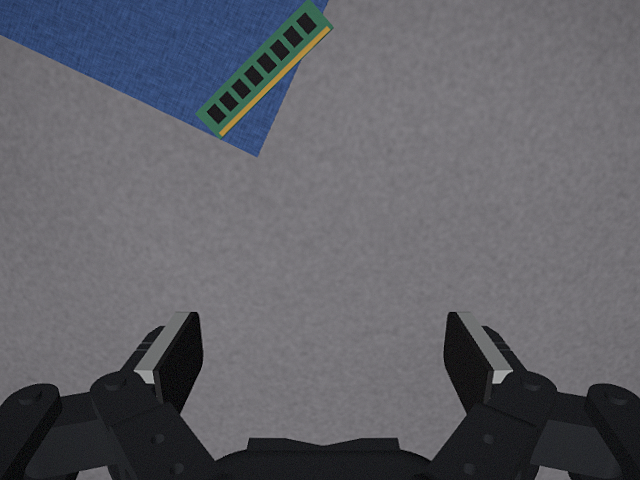

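Nothing moved: every row needs all the keys.

>>> play_rows(
  commands=[
    {"grip":-0.3,"x":0,"y":0,"z":-0.02,"rx":0,"ry":0,"rz":-0.144},
    {"grip":-0.3,"x":0,"y":0,"z":-0.02,"rx":0,"ry":0,"rz":-0.144},
    {"grip":-0.3,"x":0,"y":0,"z":0,"rx":0,"ry":0,"rz":-0.144},
    {"grip":-0.3,"x":0.04,"y":-0.013,"z":0,"rx":0,"ry":0,"rz":0},
    {"grip":-0.3,"x":0.055,"y":-0.018,"z":0,"rx":0,"ry":0,"rz":0},
    {"grip":-0.3,"x":0.055,"y":-0.018,"z":0,"rx":0,"ry":0,"rz":0},
    {"grip":-0.3,"x":0.055,"y":-0.018,"z":0,"rx":0,"ry":0,"rz":0},
    {"grip":-0.3,"x":0.055,"y":-0.018,"z":0,"rx":0,"ry":0,"rz":0},
    {"grip":-0.3,"x":0.055,"y":-0.018,"z":0,"rx":0,"ry":0,"rz":0},
    {"grip":-0.3,"x":0.055,"y":-0.018,"z":0,"rx":0,"ry":0,"rz":0},
    {"grip":-0.3,"x":0.055,"y":-0.018,"z":0,"rx":0,"ry":0,"rz":0},
    {"grip":-0.3,"x":0.055,"y":-0.018,"z":0,"rx":0,"ry":0,"rz":0},
  ],
)

```text
time_s: 3.15
position: [0.4237, -0.0193, 0.2856]
tool_rot: [[0.629, 0.777, 0.001], [0.777, -0.629, -0.0], [0.0, 0.001, -1.0]]
ft_force: [0.4, -0.9, -0.2]
grip_width: 0.0555
```

>>> play_rows(
  commands=[
    {"grip":-0.3,"x":0.055,"y":-0.018,"z":0,"rx":0,"ry":0,"rz":0},
    {"grip":-0.3,"x":0.055,"y":-0.018,"z":0,"rx":0,"ry":0,"rz":0},
    {"grip":-0.3,"x":0.055,"y":-0.018,"z":0,"rx":0,"ry":0,"rz":0},
    {"grip":-0.3,"x":0.026,"y":-0.008,"z":0,"rx":0,"ry":0,"rz":0},
    {"grip":-0.3,"x":0,"y":0,"z":0,"rx":0,"ry":0,"rz":0},
  ],
)

```text
time_s: 3.78
position: [0.4953, 0.1677, 0.2849]
tool_rot: [[0.627, 0.779, -0.001], [0.779, -0.627, 0.0], [-0.0, -0.0, -1.0]]
ft_force: [0.2, -0.0, -0.5]
grip_width: 0.0557
```

Run:
```python
from h import *
st()
im=pic('wrist','w2')
for n in('ball',):
 for c in('wrist',):print(c,n,[(np.round(d['point'],3).tolist(),round(d['conf'],2)) for d in finder.boxes_of(c,n)])
```

```text
3.775 [0.4953 0.1677 0.2849] q [ 5.7202 17.5823 74.1758  0.0049 88.2721 44.5258] F [ 0.2496 -0.0083 -0.5352] g 0.05565279360157802
[[ 0.6267  0.7793 -0.0005]
 [ 0.7793 -0.6267  0.    ]
 [-0.0003 -0.0004 -1.    ]]
wrist ball [([0.526, 0.204, 0.1], 0.73)]
```

View pics/w2.png

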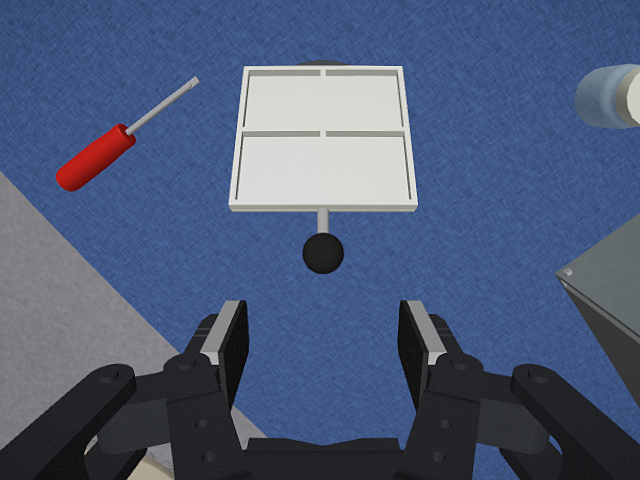

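The ball at (323,253) sits centred between the jaws, and the tray is square to the tool (rear edge at row 208). I'll measure the ball, then descend.

Run:
```python
from h import *
im=dict(np.load('pics/w2.npz'));P=cloud(im);T=im['cam_to_world']
m=np.zeros((480,640),bool);m[236:270,306:340]=1
from scipy.optimize import least_squares
q=P[m];q=q[q[:,2]>.15]
r=least_squares(lambda c:np.linalg.norm(q-c,axis=1)-.012,q.mean(0)-[0,0,.01],loss='soft_l1',f_scale=.002);print('ball',r.x,r.cost,len(q))
m=np.zeros((480,640),bool);m[85:120,258:395]=1;m[140:195,250:400]=1
q=P[m];u,s,vt=np.linalg.svd(q-q.mean(0),full_matrices=False);n=vt[2]*np.sign(vt[2][2]);print(n,np.arccos(n[2]),np.degrees(np.arctan2(n[1],n[0])))
# corner-based centre
cs=np.array([w(im,*p) for p in((247,70),(401,70),(414,207),(232,207))]);print(cs,cs.mean(0),cs.mean(0)-n*.017)
```

```text
ball [0.49390793 0.1639686  0.18478092] 0.000140600873726612 1110Traceback (most recent call last):
  File "<stdin>", line 8, in <module>
    u, s, vh = gufunc(a, signature=signature)
               ~~~~~~^^^^^^^^^^^^^^^^^^^^^^^^
    raise LinAlgError("SVD did not converge")
numpy.linalg.LinAlgError: SVD did not converge
```

>>> play_rows(
  commands=[
    {"grip":-0.3,"x":-0.004,"y":0.001,"z":0.04,"rx":0,"ry":0,"rz":0},
    {"grip":-0.3,"x":0,"y":0,"z":0.04,"rx":0,"ry":0,"rz":0},
    {"grip":-0.3,"x":0,"y":0,"z":0.027,"rx":0,"ry":0,"rz":0},
    {"grip":1,"x":0,"y":0,"z":0,"rx":0,"ry":0,"rz":0},
    {"grip":1,"x":0,"y":0,"z":0,"rx":0,"ry":0,"rz":0},
    {"grip":1,"x":0,"y":0,"z":0,"rx":0,"ry":0,"rz":0},
    {"grip":1,"x":0,"y":0,"z":0,"rx":0,"ry":0,"rz":0},
    {"grip":1,"x":0,"y":0,"z":0,"rx":0,"ry":0,"rz":0},
  ],
  squeeze=25,
)

```text
time_s: 4.88
position: [0.4936, 0.1622, 0.1795]
tool_rot: [[0.629, 0.778, 0.001], [0.778, -0.629, -0.001], [0.0, 0.002, -1.0]]
ft_force: [-4.0, -4.1, 5.8]
grip_width: 0.022
```

>>> play_rows(
  commands=[
    {"grip":1,"x":-0.0135,"y":0,"z":0.0084,"rx":0,"ry":0,"rz":0},
    {"grip":1,"x":-0.012,"y":0,"z":0.0097,"rx":0,"ry":0,"rz":0},
    {"grip":1,"x":-0.0106,"y":0,"z":0.0113,"rx":0,"ry":0,"rz":0},
    {"grip":1,"x":-0.009,"y":0,"z":0.0125,"rx":0,"ry":0,"rz":0},
    {"grip":1,"x":-0.006,"y":0,"z":0.0114,"rx":0,"ry":0,"rz":0},
    {"grip":1,"x":-0.003,"y":0,"z":0.0067,"rx":0,"ry":0,"rz":0},
    {"grip":1,"x":0,"y":0,"z":0.004,"rx":0,"ry":0,"rz":0},
    {"grip":1,"x":0,"y":0,"z":0,"rx":0,"ry":0,"rz":0},
  ],
)

```text
time_s: 5.88
position: [0.4595, 0.12, 0.1146]
tool_rot: [[0.629, 0.778, 0.0], [0.778, -0.629, -0.001], [-0.001, 0.001, -1.0]]
ft_force: [-2.3, -7.2, 1.3]
grip_width: 0.0222
```

>>> play_rows(
  commands=[
    {"grip":1,"x":0,"y":0,"z":0.004,"rx":0,"ry":0,"rz":0},
    {"grip":1,"x":0,"y":0,"z":0,"rx":0,"ry":0,"rz":0},
  ],
)

```text
time_s: 6.12
position: [0.4606, 0.1205, 0.112]
tool_rot: [[0.629, 0.778, 0.004], [0.778, -0.629, -0.0], [0.002, 0.003, -1.0]]
ft_force: [-2.0, -3.8, 15.3]
grip_width: 0.0219
```

>>> play_rows(
  commands=[
    {"grip":0,"x":0,"y":0,"z":0,"rx":0,"ry":0,"rz":0},
    {"grip":-0.3,"x":0,"y":0,"z":0,"rx":0,"ry":0,"rz":0},
    {"grip":-0.3,"x":0,"y":0,"z":0,"rx":0,"ry":0,"rz":0},
    {"grip":-0.3,"x":0,"y":0,"z":-0.06,"rx":0,"ry":0,"rz":0},
    {"grip":-0.3,"x":0,"y":0,"z":-0.06,"rx":0,"ry":0,"rz":0},
    {"grip":-0.3,"x":0,"y":0,"z":-0.04,"rx":0,"ry":0,"rz":0},
    {"grip":-0.3,"x":0,"y":0,"z":0,"rx":0,"ry":0,"rz":0},
  ],
)

```text
time_s: 7.0
position: [0.4603, 0.1207, 0.2729]
tool_rot: [[0.629, 0.778, 0.006], [0.778, -0.629, 0.0], [0.004, 0.005, -1.0]]
ft_force: [0.2, 0.3, -0.2]
grip_width: 0.0554
```

Run:
```python
from h import *
st()
im=pic('wrist','w3');P=cloud(im)
g=im['color'].min(2)>150
q=P[g&(P[...,2]>.06)&(P[...,2]<.13)]
u,s,vt=np.linalg.svd(q-q.mean(0),full_matrices=False);print(len(q),q.mean(0),vt[2]*np.sign(vt[2][2]))
r=cv2.minAreaRect(q[:,:2].astype(np.float32));print(r)
```

```text
7.0 [0.4603 0.1207 0.2729] q [ 0.389  12.989  82.6686  0.0059 84.0023 39.3399] F [ 0.1962  0.3425 -0.159 ] g 0.05543671580481556
[[ 0.6287  0.7777  0.0059]
 [ 0.7777 -0.6287  0.0001]
 [ 0.0038  0.0045 -1.    ]]
28934 [0.5203 0.1964 0.0919] [0.0065 0.0091 0.9999]
((0.5089650750160217, 0.18114982545375824), (0.14442315697669983, 0.12857086956501007), 52.4417610168457)
```

View pics/w3.png

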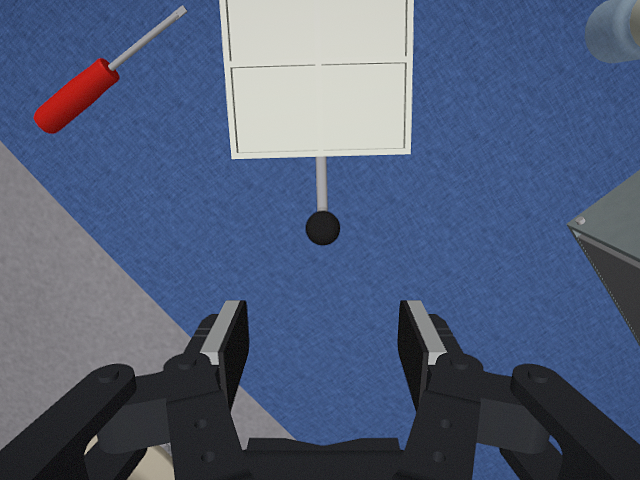

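The tray is level (normal within 0.6°). Next, hook the bin edge from behind.

>>> play_rows(
  commands=[
    {"grip":1,"x":0,"y":0,"z":0,"rx":0,"ry":0,"rz":0.178},
    {"grip":1,"x":0,"y":0,"z":0,"rx":0,"ry":0,"rz":0.178},
    {"grip":1,"x":0,"y":0,"z":0,"rx":0,"ry":0,"rz":0.178},
    {"grip":1,"x":0,"y":0,"z":0,"rx":0,"ry":0,"rz":0.178},
    {"grip":1,"x":0,"y":0,"z":0,"rx":0,"ry":0,"rz":0.178},
    {"grip":1,"x":0.0285,"y":0.048,"z":0,"rx":0,"ry":0,"rz":0},
    {"grip":1,"x":0.0285,"y":0.048,"z":0,"rx":0,"ry":0,"rz":0},
    {"grip":1,"x":0.0285,"y":0.048,"z":0,"rx":0,"ry":0,"rz":0},
    {"grip":1,"x":0.0285,"y":0.048,"z":0,"rx":0,"ry":0,"rz":0},
    {"grip":1,"x":0.0285,"y":0.048,"z":0,"rx":0,"ry":0,"rz":0},
    {"grip":1,"x":0.0285,"y":0.048,"z":0,"rx":0,"ry":0,"rz":0},
    {"grip":1,"x":0.0285,"y":0.048,"z":0,"rx":0,"ry":0,"rz":0},
  ],
)

```text
time_s: 8.55
position: [0.6597, -0.2168, 0.2679]
tool_rot: [[1.0, 0.001, -0.003], [0.001, -1.0, 0.002], [-0.003, -0.002, -1.0]]
ft_force: [1.1, 0.7, 1.1]
grip_width: -0.0002
```

>>> play_rows(
  commands=[
    {"grip":1,"x":0,"y":0,"z":0.04,"rx":0,"ry":0,"rz":0},
    {"grip":1,"x":0,"y":0,"z":0,"rx":0,"ry":0,"rz":0},
  ],
)

```text
time_s: 8.8
position: [0.6579, -0.215, 0.2249]
tool_rot: [[1.0, 0.0, -0.009], [0.0, -1.0, 0.005], [-0.009, -0.005, -1.0]]
ft_force: [-0.0, 0.4, 0.5]
grip_width: 0.0003
```

Run:
```python
from h import *
st()
pic('wrist','w4')
```

```text
8.8 [ 0.6579 -0.215   0.2249] q [-27.8752  37.8186  49.4221   0.0072  93.3641  62.1172] F [-0.0011  0.4082  0.4687] g 0.0002944835933998914
[[ 1.      0.0001 -0.0093]
 [ 0.0002 -1.      0.005 ]
 [-0.0093 -0.005  -0.9999]]
```

View pics/w4.png

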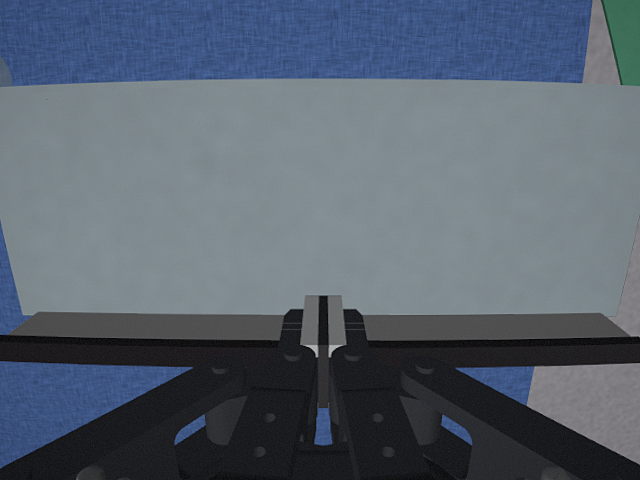

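>>> play_rows(
  commands=[
    {"grip":1,"x":0.002,"y":0,"z":0.03,"rx":0,"ry":0,"rz":0},
    {"grip":1,"x":-0.01,"y":0,"z":0.001,"rx":0,"ry":0,"rz":0},
    {"grip":1,"x":-0.01,"y":0,"z":0.001,"rx":0,"ry":0,"rz":0},
    {"grip":1,"x":-0.012,"y":0,"z":0.001,"rx":0,"ry":0,"rz":0},
    {"grip":1,"x":-0.012,"y":0,"z":0.003,"rx":0,"ry":0,"rz":0},
    {"grip":1,"x":-0.012,"y":0,"z":0.004,"rx":0,"ry":0,"rz":0},
    {"grip":1,"x":-0.012,"y":0,"z":0.004,"rx":0,"ry":0,"rz":0},
    {"grip":1,"x":-0.012,"y":0,"z":0.004,"rx":0,"ry":0,"rz":0},
    {"grip":1,"x":-0.012,"y":0,"z":0.005,"rx":0,"ry":0,"rz":0},
    {"grip":1,"x":-0.012,"y":0,"z":0.005,"rx":0,"ry":0,"rz":0},
  ],
)

```text
time_s: 10.1
position: [0.5566, -0.2154, 0.1742]
tool_rot: [[1.0, 0.001, 0.002], [0.001, -1.0, -0.002], [0.002, 0.002, -1.0]]
ft_force: [-0.2, -1.1, -0.2]
grip_width: -0.0001
```

Run:
```python
from h import *
st()
pic('scene','s5')
```

```text
10.1 [ 0.5566 -0.2154  0.1742] q [-32.51    29.6577  73.3183  -0.0035  76.856   57.442 ] F [-0.243  -1.1209 -0.1968] g -9.072771167077923e-05
[[ 1.      0.0008  0.0024]
 [ 0.0009 -1.     -0.0016]
 [ 0.0024  0.0016 -1.    ]]
```

View pics/s5.png

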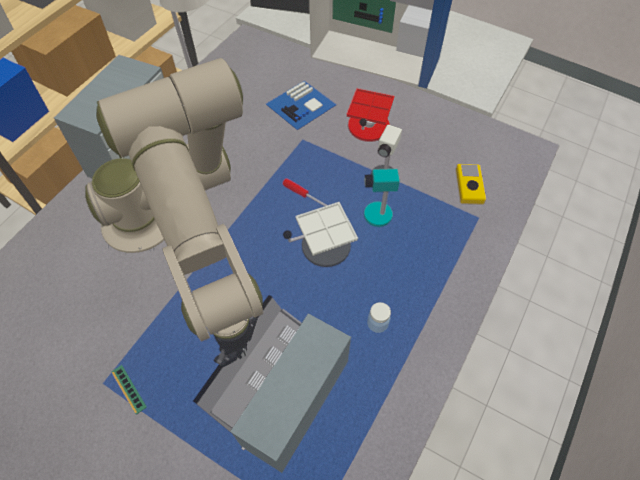

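The bin is out, and heat sinks show at scene (287,333), (273,355) and (257,380). I'll lift and look with the wrist camera.

>>> play_rows(
  commands=[
    {"grip":-0.3,"x":0,"y":0,"z":-0.06,"rx":0,"ry":0,"rz":0},
    {"grip":-0.3,"x":-0.03,"y":0,"z":-0.05,"rx":0,"ry":0,"rz":0},
    {"grip":-0.3,"x":-0.04,"y":0,"z":-0.02,"rx":0,"ry":0,"rz":0},
    {"grip":-0.3,"x":0,"y":0,"z":0,"rx":0,"ry":0,"rz":0},
    {"grip":-0.3,"x":0,"y":0,"z":0,"rx":0,"ry":0,"rz":0},
  ],
)

```text
time_s: 10.78
position: [0.4873, -0.2153, 0.3028]
tool_rot: [[1.0, 0.001, 0.001], [0.001, -1.0, -0.0], [0.001, 0.0, -1.0]]
ft_force: [0.8, 0.6, -0.6]
grip_width: 0.0556
```

Run:
```python
from h import *
st()
im=pic('wrist','w6');P=cloud(im)
print([(np.round(d['point'],3).tolist(),round(d['conf'],2)) for d in finder.boxes_of('wrist','sink0_c')])
```

```text
10.775 [ 0.4873 -0.2153  0.3028] q [-36.5874  18.0254  70.5947   0.0093  91.3211  53.377 ] F [ 0.8197  0.6082 -0.6131] g 0.05557354313354132
[[ 1.      0.0006  0.0009]
 [ 0.0006 -1.     -0.0005]
 [ 0.0009  0.0005 -1.    ]]
[([0.54, -0.22, 0.099], 0.53)]
```

View pics/w6.png

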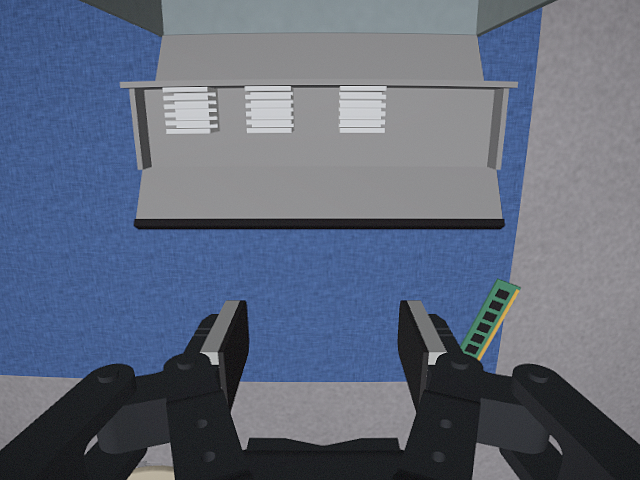

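Run:
```python
from h import *
im=dict(np.load('pics/w6.npz'));P=cloud(im);np.set_printoptions(precision=4,suppress=True)
g=(im['color'].min(2)>195)
for a,b in((158,222),(240,300),(334,392)):
  m=np.zeros((480,640),bool);m[80:140,a:b]=1
  q=P[m&(abs(P[...,2]-.124)<.008)]
  r=cv2.minAreaRect(q[:,:2].astype(np.float32));print(len(q),np.median(q[:,2]),r,np.percentile(q,[2,98],axis=0).ravel())
  print(w(im,a+4,86,.123),w(im,b-6,133,.123))
m=np.zeros((480,640),bool);m[140:160,200:450]=1;print('floor',np.median(P[m],0))
for p in ((142,130),(150,150),(148,120),(497,130)):print(p,w(im,*p))
```

```text
1764 0.12189819873669333 ((0.5665793418884277, -0.12231060862541199), (0.04747474938631058, 0.036483753472566605), 89.38630676269531) [ 0.5486 -0.1427  0.1172  0.5844 -0.1036  0.1247]
[ 0.5811 -0.1039  0.123 ] [ 0.5483 -0.1403  0.123 ]
1709 0.12184847487665229 ((0.5663965940475464, -0.17935244739055634), (0.0419013649225235, 0.03560144454240799), 89.65723419189453) [ 0.5487 -0.1968  0.1172  0.5841 -0.1621  0.1247]
[ 0.5803 -0.1619  0.123 ] [ 0.548  -0.1963  0.123 ]
1683 0.12182019026914964 ((0.5663913488388062, -0.24482005834579468), (0.03562910109758377, 0.040345460176467896), 0.47115302085876465) [ 0.5487 -0.261   0.1176  0.584  -0.2282  0.1246]
[ 0.5801 -0.2274  0.123 ] [ 0.5481 -0.262   0.123 ]
floor [nan nan nan]
(142, 130) [ 0.5503 -0.0775  0.1022]
(150, 150) [ 0.5341 -0.0781  0.0922]
(148, 120) [ 0.5576 -0.0793  0.093 ]
(497, 130) [ 0.5625 -0.2169  0.4302]
```

Three heat sinks: centres y ≈ -0.120, -0.179, -0.2445; x ≈ 0.564; tops at z 0.122, as expected. I'll take the middle one first.

>>> play_rows(
  commands=[
    {"grip":-0.05,"x":0.0375,"y":-0.018,"z":0.04,"rx":0,"ry":0,"rz":0},
    {"grip":-0.05,"x":0.0375,"y":-0.018,"z":0.04,"rx":0,"ry":0,"rz":0},
    {"grip":-0.05,"x":0,"y":0,"z":0.055,"rx":0,"ry":0,"rz":0},
    {"grip":-0.05,"x":0,"y":0,"z":0.01,"rx":0,"ry":0,"rz":0},
    {"grip":-0.05,"x":0,"y":0,"z":0,"rx":0,"ry":0,"rz":0},
    {"grip":-0.05,"x":0,"y":0,"z":0,"rx":0,"ry":0,"rz":0},
  ],
  squeeze=60,
)

```text
time_s: 11.62
position: [0.5629, -0.1801, 0.1596]
tool_rot: [[1.0, 0.0, 0.003], [0.0, -1.0, -0.002], [0.003, 0.002, -1.0]]
ft_force: [0.4, 0.3, 0.2]
grip_width: 0.0451
```

Run:
```python
from h import *
st()
pic('wrist','w7')
```

```text
11.625 [ 0.5629 -0.1801  0.1596] q [-29.2057  29.8814  75.5672   0.0003  74.3302  60.7733] F [0.3648 0.2632 0.1949] g 0.04508396590984157
[[ 1.      0.0004  0.0034]
 [ 0.0004 -1.     -0.0019]
 [ 0.0034  0.0019 -1.    ]]
```

View pics/w7.png

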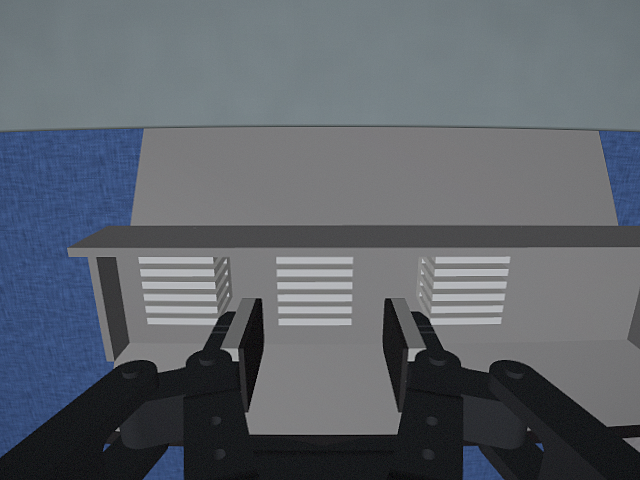

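The middle sink at (315,290) lies between the jaws. Descend and grip.

>>> play_rows(
  commands=[
    {"grip":-0.05,"x":0,"y":-0.001,"z":0.03,"rx":0,"ry":0,"rz":0},
    {"grip":-0.05,"x":0,"y":0,"z":0.0165,"rx":0,"ry":0,"rz":0},
    {"grip":-0.05,"x":0,"y":0,"z":0,"rx":0,"ry":0,"rz":0},
    {"grip":1,"x":0,"y":0,"z":0,"rx":0,"ry":0,"rz":0},
    {"grip":1,"x":0,"y":0,"z":0,"rx":0,"ry":0,"rz":0},
    {"grip":1,"x":0,"y":0,"z":0,"rx":0,"ry":0,"rz":0},
    {"grip":1,"x":0,"y":0,"z":0,"rx":0,"ry":0,"rz":0},
  ],
  squeeze=60,
)

```text
time_s: 12.55
position: [0.5628, -0.1788, 0.1125]
tool_rot: [[1.0, 0.001, 0.003], [0.001, -1.0, -0.002], [0.003, 0.002, -1.0]]
ft_force: [-0.6, 1.6, 7.2]
grip_width: 0.0313
```

Run:
```python
from h import *
st()
pic('wrist','w8')
im=dict(np.load('pics/w3.npz'));P=cloud(im)
for p in ((232,157),(411,153),(319,65),(233,70),(405,65),(227,5),(407,5)):print(p,w(im,*p))
```

```text
12.55 [ 0.5628 -0.1788  0.1125] q [-29.0966  32.7371  79.0533  -0.0038  68.0319  60.8599] F [-0.6487  1.5936  7.2223] g 0.03128947878188102
[[ 1.      0.0008  0.0027]
 [ 0.0008 -1.     -0.0016]
 [ 0.0027  0.0016 -1.    ]]
(232, 157) [0.4388 0.1938 0.0972]
(411, 153) [ 0.5508  0.0956 -0.    ]
(319, 65) [0.5262 0.2025 0.0989]
(233, 70) [0.4783 0.2384 0.0913]
(405, 65) [0.5728 0.166  0.0936]
(227, 5) [0.5031 0.2726 0.0913]
(407, 5) [0.5955 0.1958 0.0982]
```

View pics/w8.png

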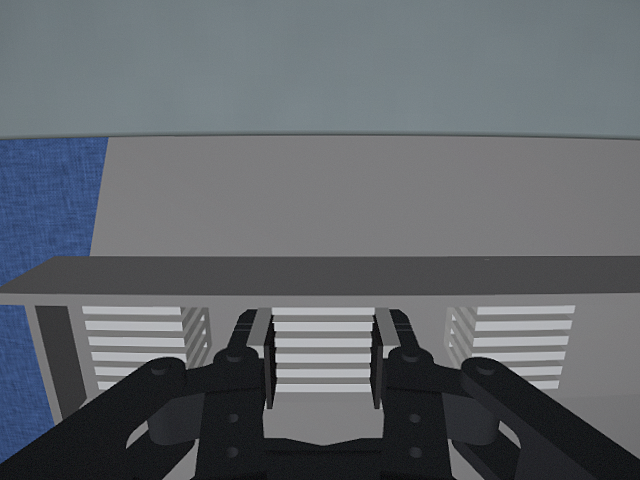

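>>> play_rows(
  commands=[
    {"grip":1,"x":0,"y":0,"z":-0.015,"rx":0,"ry":0,"rz":0},
    {"grip":1,"x":0,"y":0,"z":-0.035,"rx":0,"ry":0,"rz":0},
    {"grip":1,"x":0,"y":0,"z":-0.037,"rx":0,"ry":0,"rz":0},
    {"grip":1,"x":-0.005,"y":-0.03,"z":0,"rx":0,"ry":0,"rz":0},
    {"grip":1,"x":-0.005,"y":-0.05,"z":0,"rx":0,"ry":0,"rz":0},
    {"grip":1,"x":-0.005,"y":-0.055,"z":0,"rx":0,"ry":0,"rz":0},
    {"grip":1,"x":-0.005,"y":-0.055,"z":0,"rx":0,"ry":0,"rz":0},
    {"grip":1,"x":-0.005,"y":-0.055,"z":0,"rx":0,"ry":0,"rz":0},
    {"grip":1,"x":-0.005,"y":-0.055,"z":0,"rx":0,"ry":0,"rz":0},
    {"grip":1,"x":0,"y":-0.039,"z":0,"rx":0,"ry":0,"rz":0},
  ],
)

```text
time_s: 13.85
position: [0.5313, 0.1628, 0.199]
tool_rot: [[1.0, 0.002, 0.001], [0.002, -1.0, 0.0], [0.001, -0.0, -1.0]]
ft_force: [0.4, -0.5, 0.2]
grip_width: 0.0311
```

>>> play_rows(
  commands=[
    {"grip":1,"x":0,"y":0,"z":0,"rx":0,"ry":0,"rz":-0.18},
    {"grip":1,"x":0,"y":0,"z":0,"rx":0,"ry":0,"rz":-0.18},
    {"grip":1,"x":0,"y":0,"z":0,"rx":0,"ry":0,"rz":-0.18},
    {"grip":1,"x":0,"y":0,"z":0,"rx":0,"ry":0,"rz":-0.18},
    {"grip":1,"x":0,"y":0,"z":0,"rx":0,"ry":0,"rz":-0.18},
    {"grip":1,"x":0,"y":0,"z":0.02,"rx":0,"ry":0,"rz":-0.013},
    {"grip":1,"x":0,"y":0,"z":0,"rx":0,"ry":0,"rz":0},
    {"grip":1,"x":0,"y":0,"z":0,"rx":0,"ry":0,"rz":0},
  ],
)

```text
time_s: 14.85
position: [0.5322, 0.1606, 0.1789]
tool_rot: [[0.611, 0.792, 0.001], [0.792, -0.611, 0.0], [0.001, 0.001, -1.0]]
ft_force: [-0.3, -0.1, -0.5]
grip_width: 0.0307
```

Run:
```python
from h import *
st()
im=pic('wrist','w9');
```

```text
14.85 [0.5322 0.1606 0.1789] q [ 4.5937 25.5912 79.7478 -0.0008 74.5902 42.258 ] F [-0.2519 -0.1274 -0.4857] g 0.030748298482500564
[[ 0.611   0.7916  0.0012]
 [ 0.7916 -0.611   0.0001]
 [ 0.0008  0.0009 -1.    ]]
```

View pics/w9.png

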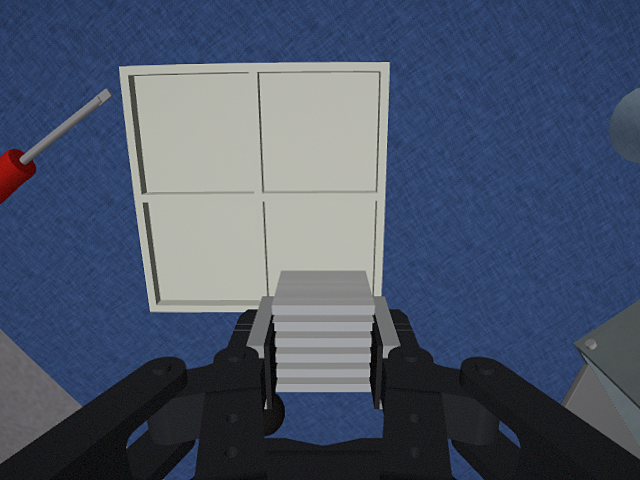

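The sink is firmly held; the tray's pockets show clearly, with the centre cross at about (262,193).

Run:
```python
from h import *
im=dict(np.load('pics/w9.npz'))
c=np.array([w(im,*p,.099) for p in((121,67),(389,62),(383,306),(152,312))]);print(c,c.mean(0),np.linalg.norm(np.diff(np.r_[c,c[:1]],axis=0),axis=1))
x=w(im,262,193,.099);print(x)
for a,b in((0,1),(3,0),(2,1)):
  d=c[b]-c[a];print(np.degrees(np.arctan2(d[1],d[0])))
```

```text
[[0.51640493 0.29332968 0.099     ]
 [0.61665292 0.21715176 0.099     ]
 [0.54256118 0.11776281 0.099     ]
 [0.4393374  0.19232589 0.099     ]] [0.52873911 0.20514254 0.099     ] [0.12590765 0.12396672 0.12733735 0.1270479 ]
[0.53054524 0.20563562 0.099     ]
-37.23101403621202
52.65578382895651
53.29647989444387
```

>>> play_rows(
  commands=[
    {"grip":1,"x":0,"y":0.002,"z":0.04,"rx":0,"ry":0,"rz":0},
    {"grip":1,"x":0,"y":0,"z":0.018,"rx":0,"ry":0,"rz":0},
    {"grip":1,"x":0,"y":0,"z":0.006,"rx":0,"ry":0,"rz":0},
    {"grip":1,"x":0,"y":0,"z":0,"rx":0,"ry":0,"rz":0},
    {"grip":-0.05,"x":0,"y":0,"z":0,"rx":0,"ry":0,"rz":0},
    {"grip":-0.05,"x":0,"y":0,"z":0,"rx":0,"ry":0,"rz":0},
    {"grip":-0.05,"x":0,"y":0,"z":-0.02,"rx":0,"ry":0,"rz":0},
    {"grip":-0.05,"x":0,"y":0,"z":-0.05,"rx":0,"ry":0,"rz":0},
    {"grip":-0.05,"x":0,"y":0,"z":-0.04,"rx":0,"ry":0,"rz":0},
    {"grip":-0.05,"x":-0.05,"y":0,"z":0,"rx":0,"ry":0,"rz":0},
    {"grip":-0.05,"x":0,"y":0,"z":0,"rx":0,"ry":0,"rz":0},
  ],
)

```text
time_s: 16.27
position: [0.5017, 0.1185, 0.2248]
tool_rot: [[0.612, 0.791, 0.001], [0.791, -0.612, -0.0], [0.0, 0.001, -1.0]]
ft_force: [0.8, 0.0, 0.0]
grip_width: 0.0449
```

Run:
```python
from h import *
st()
im=pic('wrist','w10');
```

```text
16.275 [0.5017 0.1185 0.2248] q [ 0.1202 19.2864 81.8368 -0.0188 78.8337 37.8713] F [0.8453 0.0157 0.0367] g 0.04490980188730935
[[ 0.6122  0.7907  0.0008]
 [ 0.7907 -0.6122 -0.0003]
 [ 0.0002  0.0008 -1.    ]]
```

View pics/w10.png

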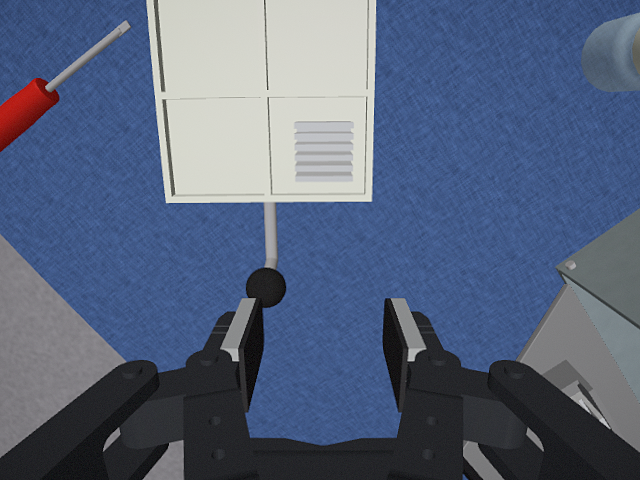

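The first sink sits well in the rear right pocket (323,150). Back for the left one.

>>> play_rows(
  commands=[
    {"grip":-0.05,"x":0,"y":0,"z":0,"rx":0,"ry":0,"rz":0.182},
    {"grip":-0.05,"x":0,"y":0,"z":0,"rx":0,"ry":0,"rz":0.182},
    {"grip":-0.05,"x":0,"y":0,"z":0,"rx":0,"ry":0,"rz":0.182},
    {"grip":-0.05,"x":0,"y":0,"z":0,"rx":0,"ry":0,"rz":0.182},
    {"grip":-0.05,"x":0,"y":0,"z":0,"rx":0,"ry":0,"rz":0.182},
    {"grip":-0.05,"x":0.012,"y":0.048,"z":0,"rx":0,"ry":0,"rz":0},
    {"grip":-0.05,"x":0.012,"y":0.048,"z":0,"rx":0,"ry":0,"rz":0},
    {"grip":-0.05,"x":0.012,"y":0.048,"z":0,"rx":0,"ry":0,"rz":0},
    {"grip":-0.05,"x":0.012,"y":0.048,"z":0,"rx":0,"ry":0,"rz":0},
    {"grip":-0.05,"x":0.012,"y":0.048,"z":0,"rx":0,"ry":0,"rz":0},
    {"grip":-0.05,"x":0,"y":0,"z":0.055,"rx":0,"ry":0,"rz":0},
    {"grip":-0.05,"x":0,"y":0,"z":0,"rx":0,"ry":0,"rz":0},
  ],
)

```text
time_s: 17.82
position: [0.5628, -0.1193, 0.1657]
tool_rot: [[1.0, 0.003, -0.007], [0.004, -1.0, 0.003], [-0.007, -0.003, -1.0]]
ft_force: [0.5, 0.6, 0.5]
grip_width: 0.0448
```

Run:
```python
from h import *
st()
im=pic('wrist','w11');
```

```text
17.825 [ 0.5628 -0.1193  0.1657] q [-23.7629  28.3416  77.2767   0.012   74.8344  66.0327] F [0.4717 0.5686 0.5022] g 0.044798359342273296
[[ 1.      0.0035 -0.0071]
 [ 0.0035 -1.      0.0034]
 [-0.0071 -0.0034 -1.    ]]
```

View pics/w11.png

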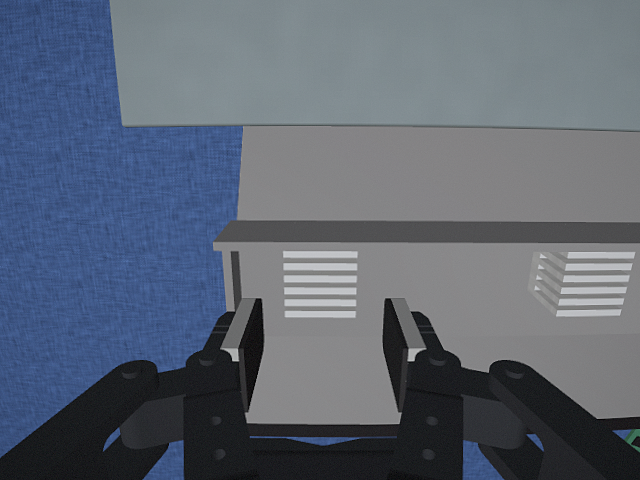

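Sink centred at col 320. I shift 2 mm away from the side wall (col 236) and go down.

>>> play_rows(
  commands=[
    {"grip":0.02,"x":0,"y":0.002,"z":0,"rx":0,"ry":0,"rz":0},
    {"grip":0.02,"x":0,"y":0,"z":0.035,"rx":0,"ry":0,"rz":0},
    {"grip":0.02,"x":0,"y":0,"z":0.0155,"rx":0,"ry":0,"rz":0},
    {"grip":0.02,"x":0,"y":0,"z":0,"rx":0,"ry":0,"rz":0},
    {"grip":1,"x":0,"y":0,"z":0,"rx":0,"ry":0,"rz":0},
    {"grip":1,"x":0,"y":0,"z":0,"rx":0,"ry":0,"rz":0},
    {"grip":1,"x":0,"y":0,"z":0,"rx":0,"ry":0,"rz":0},
    {"grip":1,"x":0,"y":0,"z":0,"rx":0,"ry":0,"rz":0},
  ],
)

```text
time_s: 18.88
position: [0.5645, -0.1221, 0.1198]
tool_rot: [[1.0, 0.004, 0.003], [0.004, -1.0, -0.001], [0.003, 0.001, -1.0]]
ft_force: [0.1, 1.5, 7.1]
grip_width: 0.0304
```

>>> play_rows(
  commands=[
    {"grip":0.02,"x":0,"y":0,"z":0,"rx":0,"ry":0,"rz":0},
    {"grip":0.02,"x":0,"y":0,"z":0.004,"rx":0,"ry":0,"rz":0},
    {"grip":0.02,"x":0,"y":0,"z":0,"rx":0,"ry":0,"rz":0},
    {"grip":0.02,"x":0,"y":0,"z":0,"rx":0,"ry":0,"rz":0},
  ],
)

```text
time_s: 19.38
position: [0.5639, -0.122, 0.1142]
tool_rot: [[1.0, 0.004, -0.0], [0.004, -1.0, 0.0], [-0.0, -0.0, -1.0]]
ft_force: [0.6, 0.6, -0.4]
grip_width: 0.0417
```

>>> play_rows(
  commands=[
    {"grip":1,"x":0,"y":0,"z":0,"rx":0,"ry":0,"rz":0},
    {"grip":1,"x":0,"y":0,"z":0,"rx":0,"ry":0,"rz":0},
    {"grip":1,"x":0,"y":0,"z":0,"rx":0,"ry":0,"rz":0},
    {"grip":1,"x":0,"y":0,"z":0,"rx":0,"ry":0,"rz":0},
  ],
)

```text
time_s: 19.88
position: [0.5639, -0.122, 0.1145]
tool_rot: [[1.0, 0.004, 0.0], [0.004, -1.0, -0.0], [0.0, 0.0, -1.0]]
ft_force: [-1.5, -0.4, 5.2]
grip_width: 0.0308
```

>>> play_rows(
  commands=[
    {"grip":1,"x":0,"y":0,"z":-0.015,"rx":0,"ry":0,"rz":0},
    {"grip":1,"x":0,"y":0,"z":-0.035,"rx":0,"ry":0,"rz":0},
    {"grip":1,"x":0,"y":0,"z":-0.035,"rx":0,"ry":0,"rz":0},
    {"grip":1,"x":-0.01,"y":-0.03,"z":0,"rx":0,"ry":0,"rz":0},
    {"grip":1,"x":-0.012,"y":-0.05,"z":0,"rx":0,"ry":0,"rz":0},
    {"grip":1,"x":-0.012,"y":-0.055,"z":0,"rx":0,"ry":0,"rz":0},
    {"grip":1,"x":-0.012,"y":-0.055,"z":0,"rx":0,"ry":0,"rz":0},
    {"grip":1,"x":-0.012,"y":-0.055,"z":0,"rx":0,"ry":0,"rz":0},
    {"grip":1,"x":-0.012,"y":-0.05,"z":0,"rx":0,"ry":0,"rz":0},
    {"grip":1,"x":-0.008,"y":-0.026,"z":0,"rx":0,"ry":0,"rz":0},
  ],
)

```text
time_s: 21.12
position: [0.4838, 0.201, 0.2001]
tool_rot: [[1.0, 0.006, 0.001], [0.006, -1.0, 0.0], [0.001, -0.0, -1.0]]
ft_force: [-0.2, -0.7, -0.8]
grip_width: 0.0307
```

>>> play_rows(
  commands=[
    {"grip":1,"x":0,"y":0,"z":0,"rx":0,"ry":0,"rz":-0.185},
    {"grip":1,"x":0,"y":0,"z":0,"rx":0,"ry":0,"rz":-0.185},
    {"grip":1,"x":0,"y":0,"z":0,"rx":0,"ry":0,"rz":-0.185},
    {"grip":1,"x":0,"y":0,"z":0,"rx":0,"ry":0,"rz":-0.185},
    {"grip":1,"x":0,"y":0,"z":0,"rx":0,"ry":0,"rz":-0.182},
    {"grip":1,"x":0,"y":0,"z":0.02,"rx":0,"ry":0,"rz":0},
    {"grip":1,"x":0,"y":0,"z":0,"rx":0,"ry":0,"rz":0},
    {"grip":1,"x":0,"y":0,"z":0,"rx":0,"ry":0,"rz":0},
  ],
)

```text
time_s: 22.12
position: [0.4849, 0.1988, 0.1802]
tool_rot: [[0.601, 0.799, 0.001], [0.799, -0.601, 0.0], [0.001, 0.001, -1.0]]
ft_force: [0.8, -0.3, -0.1]
grip_width: 0.0306
```

Run:
```python
from h import *
st()
im=pic('wrist','w12');
```

```text
22.125 [0.4849 0.1988 0.1802] q [ 9.3335 22.5585 84.6914  0.0015 72.6946 46.2993] F [ 0.8196 -0.3472 -0.1248] g 0.030598837478865975
[[ 0.6013  0.799   0.001 ]
 [ 0.799  -0.6013  0.0002]
 [ 0.0007  0.0007 -1.    ]]
```

View pics/w12.png

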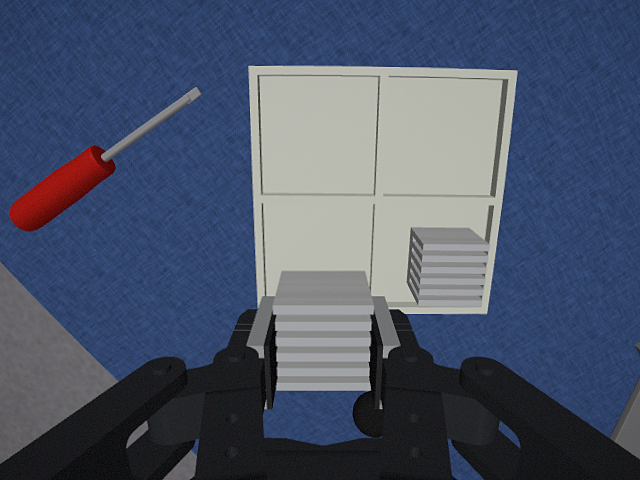

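>>> play_rows(
  commands=[
    {"grip":1,"x":0,"y":0,"z":0.04,"rx":0,"ry":0,"rz":0},
    {"grip":1,"x":0,"y":0,"z":0.018,"rx":0,"ry":0,"rz":0},
    {"grip":1,"x":0,"y":0,"z":0.006,"rx":0,"ry":0,"rz":0},
    {"grip":1,"x":0,"y":0,"z":0,"rx":0,"ry":0,"rz":0},
    {"grip":-0.05,"x":0,"y":0,"z":0,"rx":0,"ry":0,"rz":0},
    {"grip":-0.05,"x":0,"y":0,"z":0,"rx":0,"ry":0,"rz":0},
    {"grip":-0.05,"x":0,"y":0,"z":-0.02,"rx":0,"ry":0,"rz":0},
    {"grip":-0.05,"x":0,"y":0,"z":-0.05,"rx":0,"ry":0,"rz":0},
    {"grip":-0.05,"x":0,"y":0,"z":-0.04,"rx":0,"ry":0,"rz":0},
    {"grip":-0.05,"x":-0.05,"y":0,"z":0,"rx":0,"ry":0,"rz":0},
    {"grip":-0.05,"x":0,"y":0,"z":0,"rx":0,"ry":0,"rz":0},
  ],
)

```text
time_s: 23.55
position: [0.4532, 0.1575, 0.2262]
tool_rot: [[0.602, 0.798, 0.001], [0.798, -0.602, -0.0], [0.0, 0.001, -1.0]]
ft_force: [0.5, 1.6, -0.5]
grip_width: 0.0446
```

Run:
```python
from h import *
st()
im=pic('wrist','w13');
```

```text
23.55 [0.4532 0.1575 0.2262] q [ 4.9977 15.7078 86.9611 -0.0168 77.2924 42.0485] F [ 0.5362  1.5589 -0.5411] g 0.04458735405427527
[[ 0.6025  0.7981  0.0007]
 [ 0.7981 -0.6025 -0.0002]
 [ 0.0002  0.0007 -1.    ]]
```

View pics/w13.png

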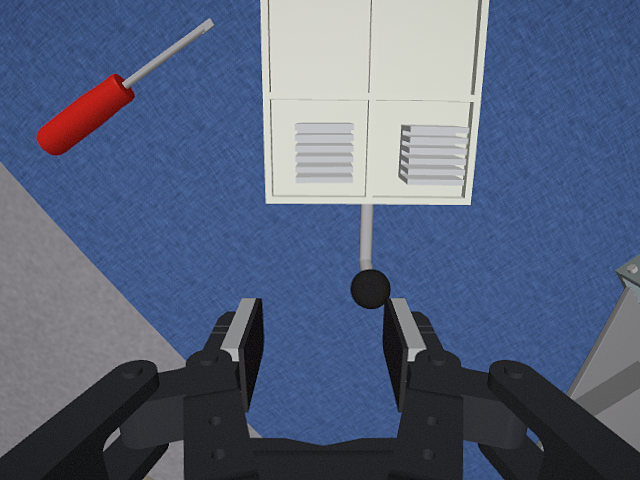

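Second sink is in the rear left pocket (324,152). Now the third.

>>> play_rows(
  commands=[
    {"grip":-0.05,"x":0,"y":0,"z":0,"rx":0,"ry":0,"rz":0.184},
    {"grip":-0.05,"x":0,"y":0,"z":0,"rx":0,"ry":0,"rz":0.184},
    {"grip":-0.05,"x":0,"y":0,"z":0,"rx":0,"ry":0,"rz":0.184},
    {"grip":-0.05,"x":0,"y":0,"z":0,"rx":0,"ry":0,"rz":0.184},
    {"grip":-0.05,"x":0,"y":0,"z":0,"rx":0,"ry":0,"rz":0.186},
    {"grip":-0.05,"x":0.016,"y":0.057,"z":0,"rx":0,"ry":0,"rz":0},
    {"grip":-0.05,"x":0.016,"y":0.058,"z":0,"rx":0,"ry":0,"rz":0},
    {"grip":-0.05,"x":0.016,"y":0.058,"z":0,"rx":0,"ry":0,"rz":0},
    {"grip":-0.05,"x":0.016,"y":0.058,"z":0,"rx":0,"ry":0,"rz":0},
    {"grip":-0.05,"x":0.016,"y":0.058,"z":0,"rx":0,"ry":0,"rz":0},
    {"grip":-0.05,"x":0.016,"y":0.058,"z":0,"rx":0,"ry":0,"rz":0},
    {"grip":-0.05,"x":0.014,"y":0.055,"z":0,"rx":0,"ry":0,"rz":0},
  ],
)

```text
time_s: 25.1
position: [0.5672, -0.2447, 0.2251]
tool_rot: [[1.0, 0.004, 0.0], [0.004, -1.0, 0.0], [0.0, -0.0, -1.0]]
ft_force: [0.2, 0.1, 0.1]
grip_width: 0.0448
```

>>> play_rows(
  commands=[
    {"grip":-0.05,"x":0,"y":0,"z":0.055,"rx":0,"ry":0,"rz":0},
    {"grip":-0.05,"x":0,"y":0,"z":0,"rx":0,"ry":0,"rz":0},
    {"grip":-0.05,"x":0,"y":0,"z":0,"rx":0,"ry":0,"rz":0},
  ],
)

```text
time_s: 25.48
position: [0.567, -0.2425, 0.1721]
tool_rot: [[1.0, 0.005, 0.002], [0.005, -1.0, -0.001], [0.002, 0.001, -1.0]]
ft_force: [0.1, 0.3, 0.1]
grip_width: 0.0448
```

Run:
```python
from h import *
st()
im=pic('wrist','w14');
```

```text
25.475 [ 0.567  -0.2425  0.1721] q [-34.137   31.6791  69.9488   0.0061  78.2538  55.5865] F [0.141  0.3062 0.1406] g 0.044847493096433384
[[ 1.      0.0048  0.0018]
 [ 0.0048 -1.     -0.0011]
 [ 0.0018  0.0011 -1.    ]]
```

View pics/w14.png

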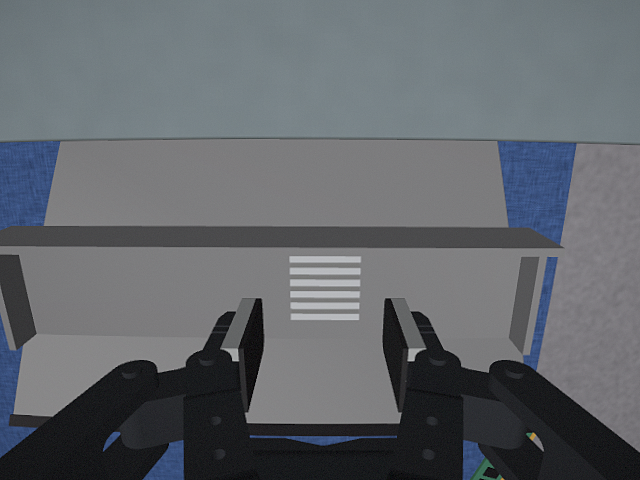

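>>> play_rows(
  commands=[
    {"grip":-0.05,"x":-0.003,"y":0.001,"z":0.04,"rx":0,"ry":0,"rz":0},
    {"grip":-0.05,"x":0,"y":0,"z":0.0175,"rx":0,"ry":0,"rz":0},
    {"grip":-0.05,"x":0,"y":0,"z":0,"rx":0,"ry":0,"rz":0},
    {"grip":-0.05,"x":0,"y":0,"z":0,"rx":0,"ry":0,"rz":0},
    {"grip":1,"x":0,"y":0,"z":0,"rx":0,"ry":0,"rz":0},
    {"grip":1,"x":0,"y":0,"z":0,"rx":0,"ry":0,"rz":0},
    {"grip":1,"x":0,"y":0,"z":0,"rx":0,"ry":0,"rz":0},
    {"grip":1,"x":0,"y":0,"z":0,"rx":0,"ry":0,"rz":0},
  ],
)

```text
time_s: 26.52
position: [0.5638, -0.2441, 0.1147]
tool_rot: [[1.0, 0.004, 0.003], [0.004, -1.0, -0.002], [0.003, 0.002, -1.0]]
ft_force: [-0.8, 1.0, 6.8]
grip_width: 0.0311
```

>>> play_rows(
  commands=[
    {"grip":1,"x":0,"y":0,"z":-0.015,"rx":0,"ry":0,"rz":0},
    {"grip":1,"x":0,"y":0,"z":-0.035,"rx":0,"ry":0,"rz":0},
    {"grip":1,"x":0,"y":0,"z":-0.035,"rx":0,"ry":0,"rz":0},
    {"grip":1,"x":0,"y":-0.03,"z":0,"rx":0,"ry":0,"rz":0},
    {"grip":1,"x":0.002,"y":-0.055,"z":0,"rx":0,"ry":0,"rz":0},
    {"grip":1,"x":0.002,"y":-0.058,"z":0,"rx":0,"ry":0,"rz":0},
    {"grip":1,"x":0.002,"y":-0.058,"z":0,"rx":0,"ry":0,"rz":0},
    {"grip":1,"x":0.002,"y":-0.058,"z":0,"rx":0,"ry":0,"rz":0},
    {"grip":1,"x":0.002,"y":-0.058,"z":0,"rx":0,"ry":0,"rz":0},
    {"grip":1,"x":0,"y":-0.058,"z":0,"rx":0,"ry":0,"rz":0},
    {"grip":1,"x":0,"y":-0.055,"z":0,"rx":0,"ry":0,"rz":0},
    {"grip":1,"x":0,"y":-0.025,"z":0,"rx":0,"ry":0,"rz":0},
  ],
)

```text
time_s: 28.02
position: [0.5709, 0.2141, 0.199]
tool_rot: [[1.0, 0.006, 0.001], [0.006, -1.0, 0.0], [0.001, -0.0, -1.0]]
ft_force: [0.3, -0.9, -1.1]
grip_width: 0.0311
```

>>> play_rows(
  commands=[
    {"grip":1,"x":0,"y":0,"z":0,"rx":0,"ry":0,"rz":-0.185},
    {"grip":1,"x":0,"y":0,"z":0,"rx":0,"ry":0,"rz":-0.185},
    {"grip":1,"x":0,"y":0,"z":0,"rx":0,"ry":0,"rz":-0.185},
    {"grip":1,"x":0,"y":0,"z":0,"rx":0,"ry":0,"rz":-0.185},
    {"grip":1,"x":0,"y":0,"z":0,"rx":0,"ry":0,"rz":-0.182},
    {"grip":1,"x":0,"y":0,"z":0.02,"rx":0,"ry":0,"rz":0},
    {"grip":1,"x":0,"y":0,"z":0,"rx":0,"ry":0,"rz":0},
    {"grip":1,"x":0,"y":0,"z":0,"rx":0,"ry":0,"rz":0},
  ],
)

```text
time_s: 29.02
position: [0.5717, 0.2113, 0.179]
tool_rot: [[0.601, 0.799, 0.001], [0.799, -0.601, 0.0], [0.001, 0.001, -1.0]]
ft_force: [0.6, 0.4, -0.7]
grip_width: 0.0311
```

Run:
```python
from h import *
st()
im=pic('wrist','w15');
```

```text
29.025 [0.5717 0.2113 0.179 ] q [ 9.1636 30.6572 70.6244  0.0021 78.6396 46.1293] F [ 0.6466  0.3666 -0.7238] g 0.03110785768895632
[[ 0.6013  0.799   0.0014]
 [ 0.799  -0.6013  0.0003]
 [ 0.001   0.0009 -1.    ]]
```

View pics/w15.png

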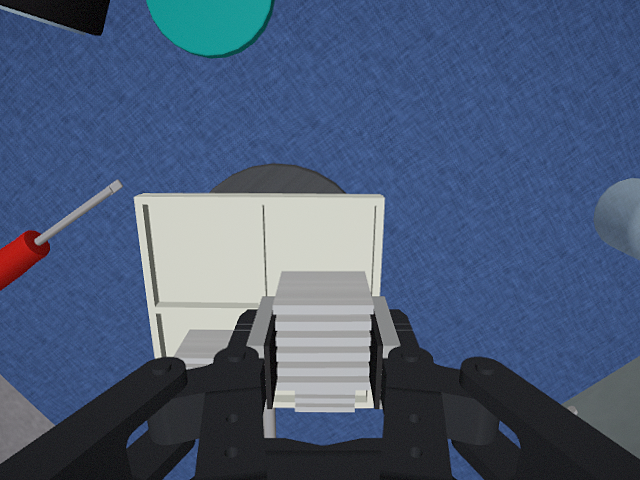

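>>> play_rows(
  commands=[
    {"grip":1,"x":0,"y":0,"z":0.04,"rx":0,"ry":0,"rz":0},
    {"grip":1,"x":0,"y":0,"z":0.017,"rx":0,"ry":0,"rz":0},
    {"grip":1,"x":0,"y":0,"z":0.006,"rx":0,"ry":0,"rz":0},
    {"grip":1,"x":0,"y":0,"z":0,"rx":0,"ry":0,"rz":0},
    {"grip":-0.05,"x":0,"y":0,"z":0,"rx":0,"ry":0,"rz":0},
    {"grip":-0.05,"x":0,"y":0,"z":0,"rx":0,"ry":0,"rz":0},
    {"grip":-0.05,"x":0,"y":0,"z":-0.02,"rx":0,"ry":0,"rz":0},
    {"grip":-0.05,"x":0,"y":0,"z":-0.05,"rx":0,"ry":0,"rz":0},
    {"grip":-0.05,"x":0,"y":0,"z":-0.05,"rx":0,"ry":0,"rz":0},
    {"grip":-0.05,"x":-0.05,"y":0,"z":0,"rx":0,"ry":0,"rz":0},
    {"grip":-0.05,"x":-0.05,"y":0,"z":0,"rx":0,"ry":0,"rz":0},
    {"grip":-0.05,"x":0,"y":0,"z":0,"rx":0,"ry":0,"rz":0},
  ],
)

```text
time_s: 30.58
position: [0.5099, 0.1297, 0.2358]
tool_rot: [[0.603, 0.798, 0.001], [0.798, -0.603, -0.0], [0.0, 0.001, -1.0]]
ft_force: [1.4, -0.2, -0.1]
grip_width: 0.0447
```

Run:
```python
from h import *
st()
im=pic('wrist','w16');pic('top','t16')
```

```text
30.575 [0.5099 0.1297 0.2358] q [ 1.3711 19.8207 79.0909 -0.0145 81.0563 38.4674] F [ 1.3714 -0.1576 -0.0737] g 0.04465091901671913
[[ 0.6031  0.7976  0.0006]
 [ 0.7976 -0.6031 -0.0002]
 [ 0.0002  0.0006 -1.    ]]
```

View pics/w16.png

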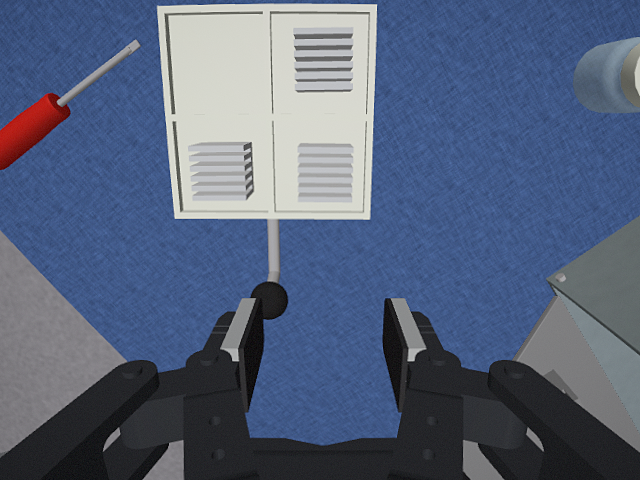

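View pics/t16.png

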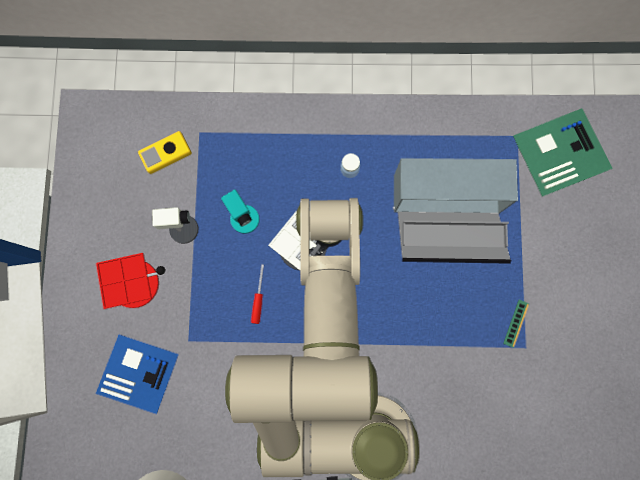

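All three sinks are in pockets: rear left (222,172), rear right (326,173), front right (323,60). The inspection camera has been knocked already: its head was at top (185,225) and is now near (168,217). Next, shut the bin by pushing the edge from the front, off the handle.

>>> play_rows(
  commands=[
    {"grip":1,"x":-0.04,"y":0,"z":0,"rx":0,"ry":0,"rz":0.184},
    {"grip":1,"x":0,"y":0,"z":0,"rx":0,"ry":0,"rz":0.184},
    {"grip":1,"x":0,"y":0,"z":0,"rx":0,"ry":0,"rz":0.184},
    {"grip":1,"x":0,"y":0,"z":0,"rx":0,"ry":0,"rz":0.184},
    {"grip":1,"x":0,"y":0,"z":0,"rx":0,"ry":0,"rz":0.186},
    {"grip":1,"x":-0.01,"y":0.055,"z":0,"rx":0,"ry":0,"rz":0},
    {"grip":1,"x":-0.01,"y":0.055,"z":0,"rx":0,"ry":0,"rz":0},
    {"grip":1,"x":-0.01,"y":0.055,"z":0,"rx":0,"ry":0,"rz":0},
    {"grip":1,"x":-0.01,"y":0.052,"z":0,"rx":0,"ry":0,"rz":0},
    {"grip":1,"x":0,"y":0,"z":0,"rx":0,"ry":0,"rz":0},
  ],
)

```text
time_s: 31.92
position: [0.4487, -0.1204, 0.2348]
tool_rot: [[1.0, 0.0, 0.0], [0.0, -1.0, -0.0], [0.0, 0.0, -1.0]]
ft_force: [0.9, 0.7, 0.1]
grip_width: 0.0001
```

Run:
```python
from h import *
st()
im=pic('wrist','w17');pic('scene','s17');P=cloud(im)
q=P[300:,:,:].reshape(-1,3)
q=P.reshape(-1,3);q=q[(q[:,2]>.105)&(q[:,2]<.125)&(q[:,0]<.53)];print(len(q),np.percentile(q,[1,50,99],axis=0) if len(q) else '')
```

```text
31.925 [ 0.4487 -0.1204  0.2348] q [-29.6625  13.7338  88.243   -0.0081  77.9887  60.3352] F [0.8945 0.6743 0.1409] g 0.00011525588028206096
[[ 1.      0.0001  0.0005]
 [ 0.0001 -1.     -0.0004]
 [ 0.0005  0.0004 -1.    ]]
18168 [[ 0.4742 -0.3163  0.1052]
 [ 0.4877 -0.1888  0.1129]
 [ 0.5016 -0.0724  0.1213]]
```

View pics/w17.png

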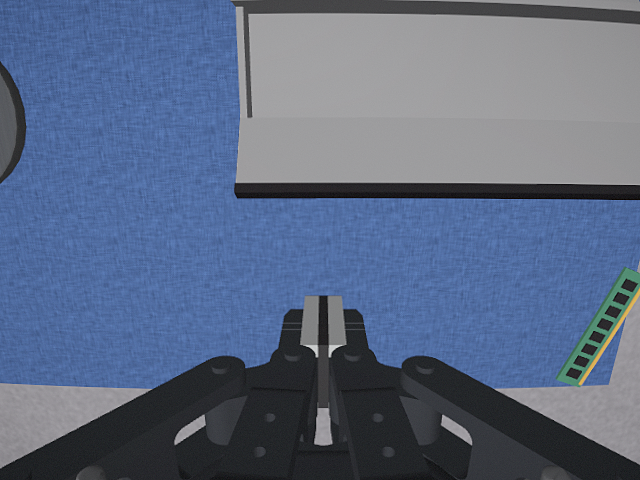

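Edge front at x≈0.472, z≈0.12, as predicted. Lower in front of it and push along the arc.

>>> play_rows(
  commands=[
    {"grip":1,"x":0,"y":0,"z":0.06,"rx":0,"ry":0,"rz":0},
    {"grip":1,"x":0,"y":0,"z":0.055,"rx":0,"ry":0,"rz":0},
    {"grip":1,"x":0,"y":0,"z":0.013,"rx":0,"ry":0,"rz":0},
    {"grip":1,"x":0.01,"y":0,"z":0,"rx":0,"ry":0,"rz":0},
    {"grip":1,"x":0.01,"y":0,"z":-0.011,"rx":0,"ry":0,"rz":0},
    {"grip":1,"x":0.01,"y":0,"z":-0.011,"rx":0,"ry":0,"rz":0},
    {"grip":1,"x":0.01,"y":0,"z":-0.01,"rx":0,"ry":0,"rz":0},
    {"grip":1,"x":0.01,"y":0,"z":-0.01,"rx":0,"ry":0,"rz":0},
  ],
)

```text
time_s: 33.02
position: [0.4987, -0.1174, 0.152]
tool_rot: [[1.0, 0.005, 0.001], [0.005, -1.0, -0.002], [0.001, 0.002, -1.0]]
ft_force: [-5.3, -0.6, 2.2]
grip_width: 0.0
```

>>> play_rows(
  commands=[
    {"grip":1,"x":0.011,"y":0,"z":-0.008,"rx":0,"ry":0,"rz":0},
    {"grip":1,"x":0.011,"y":0,"z":-0.008,"rx":0,"ry":0,"rz":0},
    {"grip":1,"x":0.0125,"y":0,"z":-0.0065,"rx":0,"ry":0,"rz":0},
    {"grip":1,"x":0.0125,"y":0,"z":-0.0065,"rx":0,"ry":0,"rz":0},
    {"grip":1,"x":0.013,"y":0,"z":-0.0045,"rx":0,"ry":0,"rz":0},
    {"grip":1,"x":0.013,"y":0,"z":-0.0045,"rx":0,"ry":0,"rz":0},
    {"grip":1,"x":0.013,"y":0,"z":-0.0025,"rx":0,"ry":0,"rz":0},
    {"grip":1,"x":0.013,"y":0,"z":-0.0025,"rx":0,"ry":0,"rz":0},
    {"grip":1,"x":0.008,"y":0,"z":0,"rx":0,"ry":0,"rz":0},
    {"grip":1,"x":0,"y":0,"z":0,"rx":0,"ry":0,"rz":0},
  ],
)

```text
time_s: 34.28
position: [0.6058, -0.1169, 0.1929]
tool_rot: [[1.0, 0.004, 0.002], [0.004, -1.0, -0.001], [0.002, 0.001, -1.0]]
ft_force: [-0.1, 0.6, -0.1]
grip_width: 0.0004
```

Now press lightly until contact force shows it is on its stop.

>>> play_rows(
  commands=[
    {"grip":1,"x":0.006,"y":0,"z":0.01,"rx":0,"ry":0,"rz":0},
    {"grip":1,"x":0.006,"y":0,"z":0,"rx":0,"ry":0,"rz":0},
    {"grip":1,"x":0.002,"y":0,"z":0,"rx":0,"ry":0,"rz":0},
    {"grip":1,"x":0,"y":0,"z":0,"rx":0,"ry":0,"rz":0},
  ],
)

```text
time_s: 34.78
position: [0.6192, -0.1172, 0.1818]
tool_rot: [[1.0, 0.004, 0.0], [0.004, -1.0, -0.0], [0.0, 0.0, -1.0]]
ft_force: [-0.7, 0.5, 0.5]
grip_width: -0.0003
```

>>> play_rows(
  commands=[
    {"grip":1,"x":0.003,"y":0,"z":0,"rx":0,"ry":0,"rz":0},
    {"grip":1,"x":0.002,"y":0,"z":0,"rx":0,"ry":0,"rz":0},
    {"grip":1,"x":0,"y":0,"z":0,"rx":0,"ry":0,"rz":0},
  ],
)

```text
time_s: 35.15
position: [0.6196, -0.1171, 0.1819]
tool_rot: [[1.0, 0.003, -0.012], [0.003, -1.0, 0.001], [-0.012, -0.001, -1.0]]
ft_force: [-26.7, -0.0, 9.0]
grip_width: 0.0001
```

The bin is on its stop (27 N). Back off, then re-measure camera and stand.

>>> play_rows(
  commands=[
    {"grip":1,"x":-0.02,"y":0,"z":0,"rx":0,"ry":0,"rz":0},
    {"grip":1,"x":-0.04,"y":0,"z":-0.04,"rx":0,"ry":0,"rz":0},
    {"grip":-0.3,"x":-0.05,"y":0,"z":-0.03,"rx":0,"ry":0,"rz":0},
    {"grip":-0.3,"x":-0.06,"y":0,"z":0,"rx":0,"ry":0,"rz":0},
    {"grip":-0.3,"x":-0.03,"y":0,"z":0,"rx":0,"ry":0,"rz":0},
    {"grip":-0.3,"x":0,"y":0,"z":0,"rx":0,"ry":0,"rz":0},
  ],
)

```text
time_s: 35.9
position: [0.4227, -0.1178, 0.2526]
tool_rot: [[1.0, 0.003, 0.001], [0.003, -1.0, -0.001], [0.001, 0.001, -1.0]]
ft_force: [0.2, -0.2, 0.1]
grip_width: 0.0554
```

Run:
```python
from h import *
st()
im=pic('top','t18');im2=pic('scene','s18')
c=im['color'];cv2.imwrite('pics/t18c.png',cv2.resize(c[180:290,130:350],None,fx=3.6,fy=3.6,interpolation=cv2.INTER_CUBIC))
c=im2['color'];cv2.imwrite('pics/s18c.png',cv2.resize(c[100:260,260:460],None,fx=3.7,fy=3.7,interpolation=cv2.INTER_CUBIC))
for cam in('top','scene'):print(cam,[(np.round(d['point'],3).tolist(),round(d['conf'],2)) for d in finder.boxes_of(cam,'lens')])
P=cloud(im);z=P[...,2]
m=np.zeros((480,640),bool);m[140:230,380:540]=1;q=P[m&(z>.185)];print('edge',q.mean(0),np.percentile(q,[2,98],axis=0))
m=np.zeros((480,640),bool);m[195:260,130:210]=1
q=P[m&(z>.175)];r=cv2.minAreaRect(q[:,:2].astype(np.float32));print(r,cv2.boxPoints(r))
d=m&(c.shape[0]>0)&(im['color'].max(2)<90)&(z<.03)&(z>-.01);q=P[d];print('foot',len(q),cv2.minEnclosingCircle(q[:,:2].astype(np.float32)))
```

```text
35.9 [ 0.4227 -0.1178  0.2526] q [-31.0996  10.1897  89.8524   0.0002  79.8766  58.7542] F [ 0.1675 -0.2367  0.0722] g 0.05537851775499422
[[ 1.      0.0026  0.0012]
 [ 0.0026 -1.     -0.0007]
 [ 0.0012  0.0007 -1.    ]]
top [([0.564, 0.55, 0.176], 0.88), ([0.595, 0.368, 0.182], 0.62), ([0.629, -0.209, 0.142], 0.44)]
scene [([0.614, 0.364, 0.155], 0.9), ([0.573, 0.554, 0.171], 0.6)]
edge [ 0.6322 -0.2139  0.2021] [[ 0.6277 -0.3511  0.1875]
 [ 0.6387 -0.0754  0.2084]]
((0.5738810300827026, 0.5458270907402039), (0.04832250997424126, 0.09038040041923523), 4.568071365356445) [[0.5462 0.5889]
 [0.5534 0.4989]
 [0.6016 0.5027]
 [0.5944 0.5928]]
foot 438 ((0.5832810997962952, 0.5530734062194824), 0.0506577342748642)
```

View pics/t18c.png

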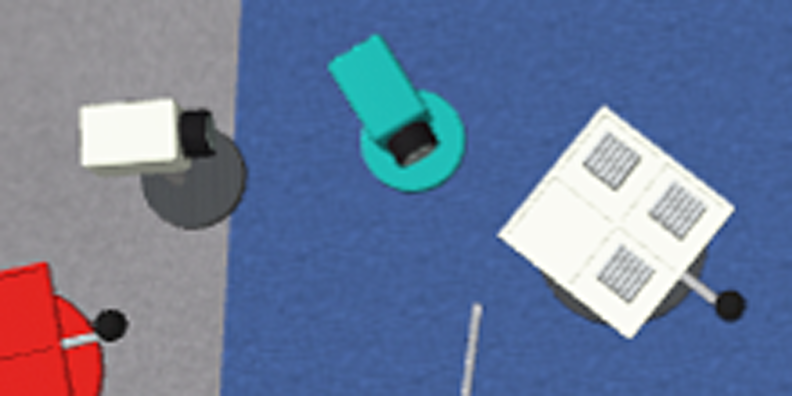

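View pics/s18c.png

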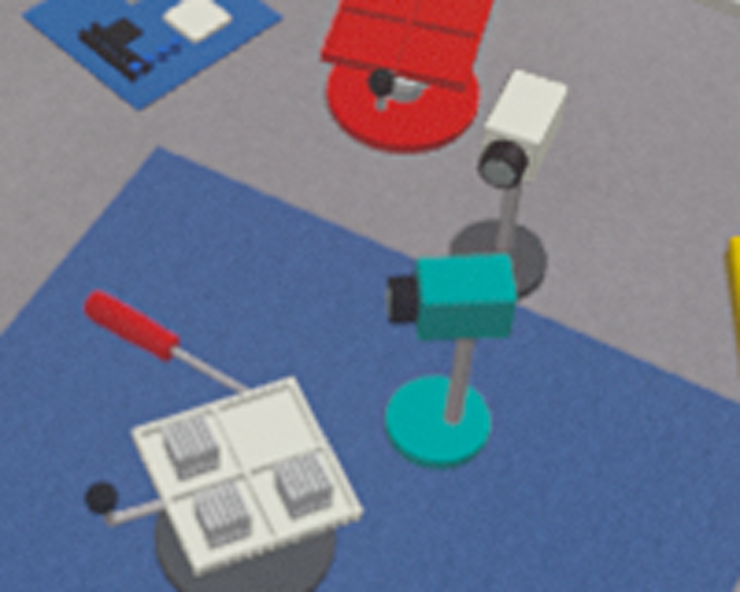

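Run:
```python
from h import *
im=dict(np.load('pics/t18.npz'));s=dict(np.load('pics/s18.npz'))
L=w(im,130+208/3.6,180+132/3.6,.165);F=w(im,130+194/3.6,180+180/3.6,.008);H0=w(im,130+82/3.6,180+138/3.6,.185);H1=w(im,130+178/3.6,180+132/3.6,.185)
print('top lens',L,'foot',F,np.linalg.norm((L-F)[:2]),'headbackfront',H0,H1)
L2=w(s,260+499/3.7,100+168/3.7,.165);F2=w(s,260+498/3.7,100+262/3.7,.008);print('scene',L2,F2)
for nm,l in(('t',L),('s',L2)):
  for C in((.529,.205),(.527,.2035)):
    print(nm,np.degrees(np.arctan2(l[1]-C[1],l[0]-C[0])),np.hypot(l[1]-C[1],l[0]-C[0]))
# tray in top: corners
c=[(605,106),(734,208),(630,338),(499,236)]
q=np.array([w(im,130+a/3.6,180+b/3.6,.099) for a,b in c]);print(q,q.mean(0))
b=w(im,130+730/3.6,180+306/3.6,.125);print('ball',b,np.degrees(np.arctan2(q.mean(0)[1]-b[1],q.mean(0)[0]-b[0])))
```

```text
top lens [0.57884589 0.50456885 0.165     ] foot [0.57098636 0.55175779 0.008     ] 0.0478389762659604 headbackfront [0.56896809 0.59076546 0.185     ] [0.57445386 0.52150413 0.185     ]
scene [0.57650465 0.50866506 0.165     ] [0.57506993 0.55162659 0.008     ]
t 80.55298488134979 0.3036875205381234
t 80.22915030333064 0.30550032773842767
s 81.10884584624527 0.30735835530103267
s 80.78560325664934 0.3091543665171107
[[0.61710201 0.21554348 0.099     ]
 [0.53872406 0.1151187  0.099     ]
 [0.43776669 0.19264305 0.099     ]
 [0.51448646 0.29428683 0.099     ]] [0.52701981 0.20439801 0.099     ]
ball [0.46006984 0.11749851 0.125     ] 52.38827462781907
```

Lens ≈ (0.578, 0.506) from both cameras; the swivel ≈ (0.5275, 0.2045). So target heading is ≈ 80.7° against 52.5° now. The bin edge is back at its starting place. Go above the ball.

>>> play_rows(
  commands=[
    {"grip":-0.3,"x":0.0095,"y":-0.0588,"z":0,"rx":0,"ry":0,"rz":0},
    {"grip":-0.3,"x":0.0095,"y":-0.0588,"z":0,"rx":0,"ry":0,"rz":0},
    {"grip":-0.3,"x":0.0095,"y":-0.0588,"z":0,"rx":0,"ry":0,"rz":0},
    {"grip":-0.3,"x":0.0095,"y":-0.0588,"z":0,"rx":0,"ry":0,"rz":0},
    {"grip":-0.3,"x":0,"y":0,"z":0,"rx":0,"ry":0,"rz":-0.183},
    {"grip":-0.3,"x":0,"y":0,"z":0,"rx":0,"ry":0,"rz":-0.183},
    {"grip":-0.3,"x":0,"y":0,"z":0,"rx":0,"ry":0,"rz":-0.183},
    {"grip":-0.3,"x":0,"y":0,"z":0,"rx":0,"ry":0,"rz":-0.183},
    {"grip":-0.3,"x":0,"y":0,"z":0,"rx":0,"ry":0,"rz":-0.183},
    {"grip":-0.3,"x":0,"y":0,"z":0,"rx":0,"ry":0,"rz":0},
    {"grip":-0.3,"x":0,"y":0,"z":0,"rx":0,"ry":0,"rz":0},
  ],
)

```text
time_s: 37.48
position: [0.4615, 0.1176, 0.2516]
tool_rot: [[0.609, 0.793, -0.0], [0.793, -0.609, 0.0], [-0.0, -0.0, -1.0]]
ft_force: [-0.0, 0.4, -0.3]
grip_width: 0.0555
```

Run:
```python
from h import *
st()
im=pic('wrist','w19');P=cloud(im)
from scipy.optimize import least_squares
k=(im['color'].max(2)<60)&(P[...,2]>.1)&(P[...,2]<.15);k[290:]=0;q=P[k]
r=least_squares(lambda c:np.linalg.norm(q-c,axis=1)-.012,q.mean(0)-[0,0,.01],loss='soft_l1',f_scale=.002);print('ball',r.x,len(q))
```

```text
37.475 [0.4615 0.1176 0.2516] q [ 0.0124 14.1025 84.7758  0.0026 81.1409 37.5568] F [-0.004   0.4177 -0.2937] g 0.05554468420906321
[[ 0.6094  0.7929 -0.0003]
 [ 0.7929 -0.6094  0.    ]
 [-0.0002 -0.0003 -1.    ]]
ball [0.4605 0.1182 0.1235] 1063
```

View pics/w19.png

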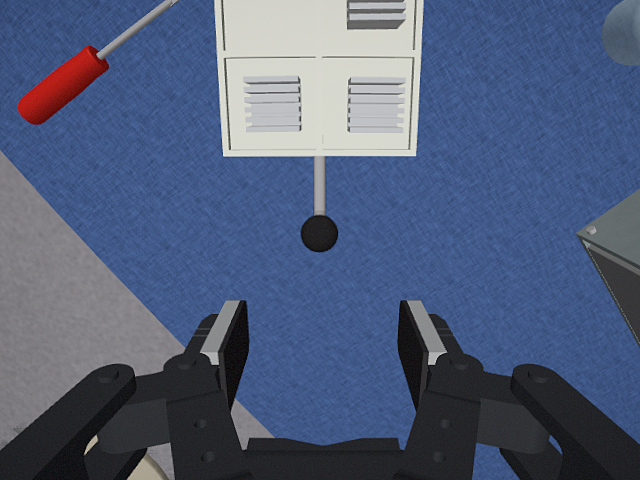

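The ball at (319,233) is centred; fit (0.4605, 0.118, 0.1235) agrees with prediction. Descend and grip.

>>> play_rows(
  commands=[
    {"grip":-0.3,"x":0,"y":-0.001,"z":0.06,"rx":0,"ry":0,"rz":0},
    {"grip":-0.3,"x":0,"y":0,"z":0.05,"rx":0,"ry":0,"rz":0},
    {"grip":-0.3,"x":0,"y":0,"z":0.023,"rx":0,"ry":0,"rz":0},
    {"grip":-0.3,"x":0,"y":0,"z":0,"rx":0,"ry":0,"rz":0},
    {"grip":1,"x":0,"y":0,"z":0,"rx":0,"ry":0,"rz":0},
    {"grip":1,"x":0,"y":0,"z":0,"rx":0,"ry":0,"rz":0},
    {"grip":1,"x":0,"y":0,"z":0,"rx":0,"ry":0,"rz":0},
    {"grip":1,"x":0,"y":0,"z":0,"rx":0,"ry":0,"rz":0},
    {"grip":1,"x":0,"y":0,"z":0,"rx":0,"ry":0,"rz":0},
  ],
  squeeze=35,
)

```text
time_s: 38.65
position: [0.4609, 0.118, 0.12]
tool_rot: [[0.607, 0.795, 0.002], [0.795, -0.607, -0.0], [0.001, 0.002, -1.0]]
ft_force: [-2.1, -0.7, 6.5]
grip_width: 0.022
```

>>> play_rows(
  commands=[
    {"grip":1,"x":0.0004,"y":0.0068,"z":0,"rx":0,"ry":0,"rz":-0.0615},
    {"grip":1,"x":0.0004,"y":0.0068,"z":0,"rx":0,"ry":0,"rz":-0.0615},
    {"grip":1,"x":0.0004,"y":0.0068,"z":0,"rx":0,"ry":0,"rz":-0.0615},
    {"grip":1,"x":0.0004,"y":0.0068,"z":0,"rx":0,"ry":0,"rz":-0.0615},
    {"grip":1,"x":0.0004,"y":0.0068,"z":0,"rx":0,"ry":0,"rz":-0.0615},
    {"grip":1,"x":0.0004,"y":0.0068,"z":0,"rx":0,"ry":0,"rz":-0.0615},
    {"grip":1,"x":0.0004,"y":0.0068,"z":0,"rx":0,"ry":0,"rz":-0.0615},
    {"grip":1,"x":0.0004,"y":0.0068,"z":0,"rx":0,"ry":0,"rz":-0.0615},
    {"grip":1,"x":0,"y":0,"z":0,"rx":0,"ry":0,"rz":0},
  ],
)

```text
time_s: 39.78
position: [0.5115, 0.0975, 0.12]
tool_rot: [[0.159, 0.987, 0.003], [0.987, -0.159, -0.001], [-0.001, 0.003, -1.0]]
ft_force: [-0.1, -3.2, 6.2]
grip_width: 0.0217
```

>>> play_rows(
  commands=[
    {"grip":1,"x":0.0025,"y":0,"z":-0.0056,"rx":0,"ry":0,"rz":0},
    {"grip":1,"x":0.0028,"y":0,"z":-0.0056,"rx":0,"ry":0,"rz":0},
    {"grip":1,"x":0.0032,"y":0,"z":-0.0054,"rx":0,"ry":0,"rz":0},
    {"grip":1,"x":0.0033,"y":0,"z":-0.0053,"rx":0,"ry":0,"rz":0},
    {"grip":1,"x":0.0037,"y":0,"z":-0.005,"rx":0,"ry":0,"rz":0},
    {"grip":1,"x":0.0038,"y":0,"z":-0.0048,"rx":0,"ry":0,"rz":0},
    {"grip":1,"x":0.0042,"y":0,"z":-0.0046,"rx":0,"ry":0,"rz":0},
    {"grip":1,"x":0.0043,"y":0,"z":-0.0045,"rx":0,"ry":0,"rz":0},
    {"grip":1,"x":0.0047,"y":0,"z":-0.0041,"rx":0,"ry":0,"rz":0},
    {"grip":1,"x":0.0048,"y":0,"z":-0.004,"rx":0,"ry":0,"rz":0},
    {"grip":1,"x":0,"y":0,"z":0,"rx":0,"ry":0,"rz":0},
  ],
)

```text
time_s: 41.15
position: [0.5163, 0.1357, 0.168]
tool_rot: [[0.159, 0.987, 0.0], [0.987, -0.159, 0.001], [0.001, -0.0, -1.0]]
ft_force: [-2.0, 2.7, 0.4]
grip_width: 0.0217
```

Run:
```python
from h import *
st()
im=pic('wrist','w20')
```

```text
41.15 [0.5163 0.1357 0.168 ] q [ 1.9852 24.2157 84.1703  0.0555 71.6083 11.1064] F [-2.0004  2.7458  0.3807] g 0.021701621374531764
[[ 0.1588  0.9873  0.0001]
 [ 0.9873 -0.1588  0.0009]
 [ 0.0009 -0.0001 -1.    ]]
```

View pics/w20.png

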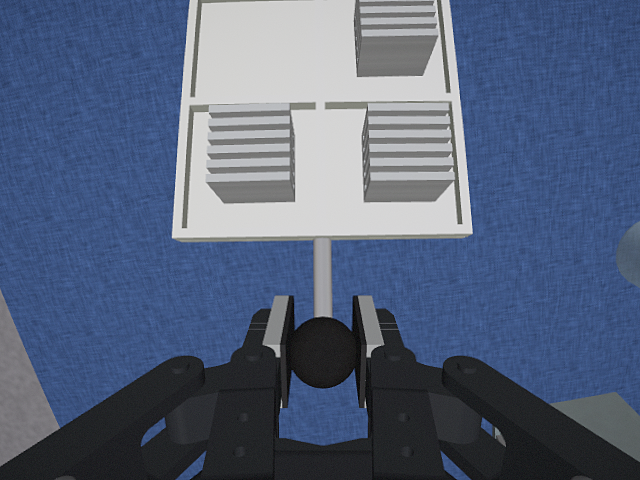

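Tilted with the ball still in the jaws; sinks have slid slightly forward to the ribs. Release, lift and measure.

>>> play_rows(
  commands=[
    {"grip":0.3,"x":0,"y":0,"z":0,"rx":0,"ry":0,"rz":0},
    {"grip":0,"x":0,"y":0,"z":0,"rx":0,"ry":0,"rz":0},
    {"grip":-0.3,"x":0,"y":0,"z":0,"rx":0,"ry":0,"rz":0},
    {"grip":-0.3,"x":0,"y":0,"z":0,"rx":0,"ry":0,"rz":0},
    {"grip":-0.3,"x":0,"y":0,"z":-0.04,"rx":0,"ry":0,"rz":0},
    {"grip":-0.3,"x":-0.01,"y":0,"z":-0.06,"rx":0,"ry":0,"rz":0},
    {"grip":-0.3,"x":-0.03,"y":0,"z":-0.03,"rx":0,"ry":0,"rz":0},
    {"grip":-0.3,"x":0,"y":0,"z":0,"rx":0,"ry":0,"rz":0},
    {"grip":-0.3,"x":0,"y":0,"z":0,"rx":0,"ry":0,"rz":0},
  ],
)

```text
time_s: 42.32
position: [0.5098, 0.0957, 0.2966]
tool_rot: [[0.16, 0.987, -0.002], [0.987, -0.16, 0.0], [0.0, -0.002, -1.0]]
ft_force: [-0.4, 0.5, -0.3]
grip_width: 0.0551
```

Run:
```python
from h import *
st()
im=pic('wrist','w21');P=cloud(im)
from scipy.optimize import least_squares
k=(im['color'].max(2)<60)&(P[...,2]>.13)&(P[...,2]<.2);k[300:]=0;q=P[k]
r=least_squares(lambda c:np.linalg.norm(q-c,axis=1)-.012,q.mean(0)-[0,0,.01],loss='soft_l1',f_scale=.002);b=r.x;print('ball',b,len(q))
C=np.array([.5275,.2045,.08]);d=C-b;h=np.hypot(d[0],d[1]);print('yaw',np.degrees(np.arctan2(d[1],d[0])),'tilt',np.arctan2(-d[2],h)-.388,np.hypot(h,d[2]))
```

```text
42.325 [0.5098 0.0957 0.2966] q [-2.4636 16.7931 73.3948  0.0161 89.9134  6.7185] F [-0.3797  0.5285 -0.2725] g 0.05514190270761097
[[ 0.1596  0.9872 -0.0018]
 [ 0.9872 -0.1596  0.0004]
 [ 0.0001 -0.0018 -1.    ]]
ball [0.5162 0.1305 0.1702] 1172
yaw 81.33921147331486 tilt 0.4903026442058894 0.1172143011329866
```

View pics/w21.png

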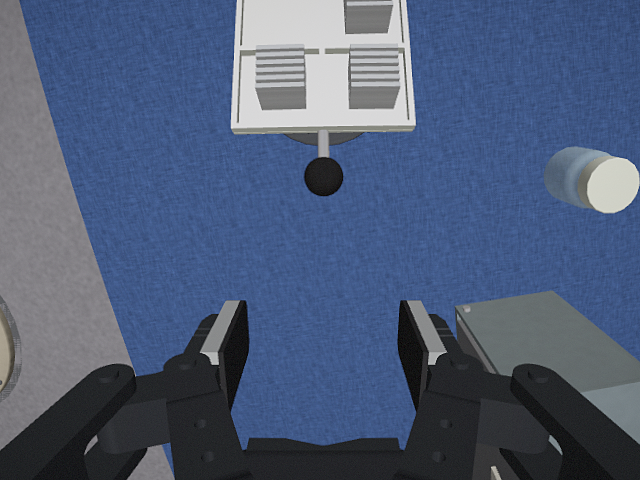

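Ball geometry: tilt ≈ 0.49, heading 81.3°. I'll pull clear and check the tray plane and camera from above.

>>> play_rows(
  commands=[
    {"grip":-0.3,"x":-0.05,"y":0,"z":0,"rx":0,"ry":0,"rz":0},
    {"grip":-0.3,"x":-0.06,"y":0,"z":0,"rx":0,"ry":0,"rz":0},
    {"grip":-0.3,"x":-0.06,"y":-0.02,"z":0,"rx":0,"ry":0,"rz":0},
    {"grip":-0.3,"x":-0.06,"y":-0.04,"z":0,"rx":0,"ry":0,"rz":0},
    {"grip":-0.3,"x":0,"y":0,"z":0,"rx":0,"ry":0,"rz":0},
  ],
)

```text
time_s: 43.0
position: [0.4194, -0.1161, 0.2968]
tool_rot: [[0.164, 0.986, -0.002], [0.986, -0.164, 0.001], [0.001, -0.002, -1.0]]
ft_force: [0.4, 1.1, -0.5]
grip_width: 0.0554
```

Run:
```python
from h import *
st()
im=pic('top','t22');im2=pic('scene','s22')
np.set_printoptions(precision=4,suppress=True)
c=im['color'];cv2.imwrite('pics/t22c.png',cv2.resize(c[180:290,130:350],None,fx=3.6,fy=3.6,interpolation=cv2.INTER_CUBIC))
cv2.imwrite('pics/s22c.png',cv2.resize(im2['color'][100:260,260:460],None,fx=3.7,fy=3.7,interpolation=cv2.INTER_CUBIC))
from scipy.optimize import least_squares
for nm,i,b in(('top',im,(260,345,200,275)),('scene',im2,(290,370,195,260))):
  P=cloud(i);z=P[...,2];m=np.zeros((480,640),bool);m[b[2]:b[3],b[0]:b[1]]=1
  q=P[m&(i['color'].min(2)>190)&(z>.03)&(z<.135)]
  f=lambda p:(q-q.mean(0))@np.array([p[0],p[1],1])/np.sqrt(1+p[0]**2+p[1]**2)-p[2]
  r=least_squares(f,[0,0,0],loss='soft_l1',f_scale=.002).x
  print(nm,len(q),q.mean(0),'tilt',np.arctan(np.hypot(r[0],r[1])),'yaw',np.degrees(np.arctan2(r[1],r[0])))
P=cloud(im);z=P[...,2]
m=np.zeros((480,640),bool);m[140:230,380:540]=1;q=P[m&(z>.185)];print('edge',np.median(q,0))
for n in('lens','driver','jar','module'):print(n,[[(np.round(d['point'],3).tolist(),round(d['conf'],2)) for d in finder.boxes_of(cam,n)] for cam in('top','scene')])
```

```text
43.0 [ 0.4194 -0.1161  0.2968] q [-31.136    8.0039  85.0723  -0.0181  87.0538 -21.688 ] F [ 0.4104  1.0939 -0.5074] g 0.05539841034346938
[[ 0.1641  0.9864 -0.0021]
 [ 0.9864 -0.1641  0.0009]
 [ 0.0005 -0.0022 -1.    ]]
top 1498 [0.5264 0.2147 0.0967] tilt 0.5103519693995473 yaw 85.525226193869
scene 383 [0.5264 0.212  0.0924] tilt 0.5342723248575338 yaw 84.34444348072012
edge [ 0.6324 -0.2075  0.201 ]
lens [[([0.564, 0.548, 0.175], 0.94), ([0.592, 0.369, 0.184], 0.66)], [([0.578, 0.554, 0.17], 0.93), ([0.503, 0.194, 0.131], 0.47)]]
driver [[([0.565, 0.236, 0.099], 0.71), ([0.354, 0.329, 0.017], 0.69)], [([0.363, 0.325, 0.023], 0.81)]]
jar [[([0.753, 0.069, 0.073], 0.79)], [([0.759, 0.061, 0.072], 0.9), ([0.562, 0.177, 0.126], 0.55), ([0.696, -0.23, 0.161], 0.37), ([0.568, 0.234, 0.1], 0.28)]]
module [[([0.319, -0.395, 0.007], 0.94)], [([0.324, -0.397, 0.005], 0.58)]]
```

View pics/t22c.png

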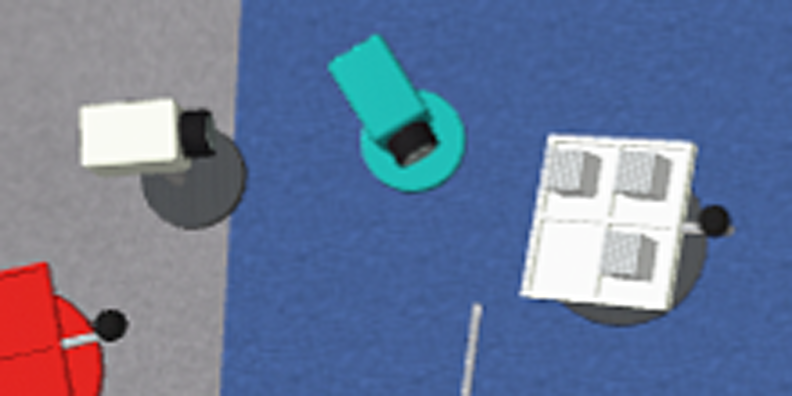

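View pics/s22.png

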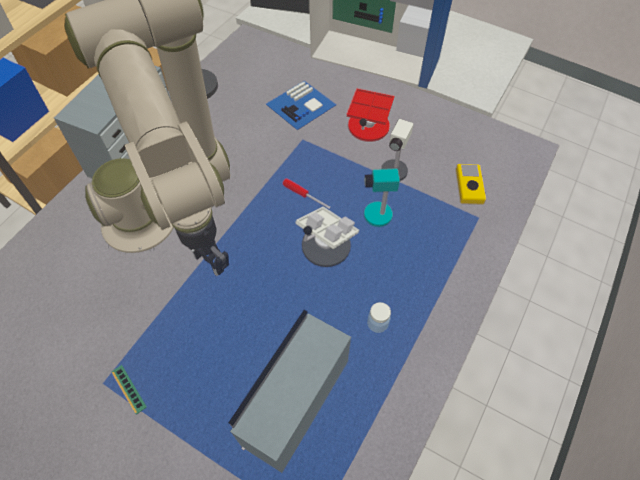

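The camera stands where it did after the knock, and the sinks are in their pockets. The plane fit gives a heading of 84–85° against 81° from the ball, so I'll cross-check with the tray's level edges.

Run:
```python
from h import *
im=dict(np.load('pics/t22.npz'))
g=lambda a,b,z:w(im,130+a/3.6,180+b/3.6,z)
r1,r2=g(695,143,.128),g(672,310,.128);f1,f2=g(548,135,.066),g(521,296,.066)
for a,b in((r2,r1),(f2,f1)):
  d=b-a;print(np.linalg.norm(d),np.degrees(np.arctan2(d[1],d[0]))+90)
R=(r1+r2)/2;F=(f1+f2)/2;d=F-R;print(R,F,np.degrees(np.arctan2(d[1],d[0])),'mid',(R+F)/2)
L=np.array([.578,.506])
for C in((.5275,.2045),):
  for yw in(81.3,83,85.5):
    a=np.radians(yw);e=L-C;print(yw,'lens y',-np.sin(a)*e[0]+np.cos(a)*e[1])
im=dict(np.load('pics/w21.npz'))
a,b=w(im,232,131,.128),w(im,413,129,.128);d=b-a;print(np.linalg.norm(d),np.degrees(np.arctan2(d[1],d[0]))+90,'rearmid',(a+b)/2)
```

```text
0.1279830586042107 83.16912684324876
0.12887285935224846 82.16121910098391
[0.51959635 0.15307396 0.128     ] [0.53659173 0.27031367 0.066     ] 81.75170845584029 mid [0.52809404 0.21169381 0.097     ]
81.3 lens y -0.004313803979301867
83 lens y -0.01337997362123479
85.5 lens y -0.026688907991577682
0.12460899243571383 81.4456446916718 rearmid [0.52004877 0.15599773 0.128     ]
```

Edges give 81.4–83°, which puts the lens 4–13 mm off axis (30 allowed). Tilt is 0.49–0.53, the bin edge is at its shut position, and nothing is being touched. Handing in.

```bash
python3 -c "
from h import *
st(); print(order.close_job())"
```

```text
43.5 [ 0.4214 -0.1138  0.2976] q [-30.7323   8.0639  84.8651   0.0034  87.0856 -21.6366] F [ 0.3109 -0.4551  0.0876] g 0.055956111098702944
[[ 0.1581  0.9874 -0.0002]
 [ 0.9874 -0.1581  0.0002]
 [ 0.0001 -0.0002 -1.    ]]
the job is handed in; nothing more can be done
None
```

The job is handed in at 43.5 s, and all of the steps are done; no verdict is reported. I levelled the tray by its ball and hooked the bin open. The three heat sinks in it went into the rear right, rear left and front right pockets. I then pushed the bin shut onto its stop and swivelled and tilted the loaded tray towards the white inspection camera. The camera had been knocked aside during the run, so I measured it again first.

**Last checks:**
- **Tilt:** 0.49 rad from the ball, 0.51 and 0.53 from the tray plane; the allowed range is 0.434 to 0.614.
- **Facing the camera:** the lens is 4 to 13 mm off the tray's axis going by the ball and the tray's edges, which put the heading at 81 to 83°. A noisier plane fit disagreed at 84 to 85.5°, which at worst would be 27 mm off; the limit is 30 mm.
- **Heat sinks:** each one shows in its own pocket, slid slightly forward against the ribs. I judged this from the pictures and did not measure the distances.
- **Bin:** its edge is back within 1 mm of where it was when shut at the start.
- **Bystanders:** the jar and screwdriver read within a few millimetres of their start positions. The module read 14 mm off in one camera and 2 mm in the other, which I take as measurement noise.
- **Contact:** the arm is clear and touches nothing.

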